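# Shut and latch the paint store gate

### The job

Close up the paint store: lift the latch bar by its red knob out of the hold-open fork, swing the gate shut, press it gently home against its rubber buffer with the bar held up, and let the bar drop behind the lip of the catch so that the gate stays latched. Do not force anything, leave the paints and tools around it where they are, and let go at the end.

Things in the scene. Friction and masses are not known exactly. Their poses are not given: they have to be found in the camera images.
- frame: Teal sheet-metal paint store fixed to the table, 205 mm deep, 310 mm wide, 158 mm high at most, open at the front and above. Origin on the table top under the middle of the closed gate; x points from the front into the store, y along the closed gate towards the hinge, z up.
- hinge (a point): The gate's upright hinge axis, at frame (0, 120 mm), taken at 130 mm height (the height of the bar's pivot).
- gate (a joint): Angle of the barred teal gate about the hinge, rad: 0 = nominally closed (gate along the frame's -y from the hinge), growing as it swings out to the front, clockwise from above; about 1.15 in the hold-open fork. The gate is 240 mm long from the hinge, 14 mm thick, centred on the hinge line, 20 to 150 mm high. It stays where it is left; pushing its front shuts it.
- bar (a joint): Angle of the steel latch bar on the gate, rad: 0 = dropped level on its stop, growing as its tip is lifted (to 0.6; it falls back by its weight). Bar 8 mm thick, 16 mm tall, 0.25 kg, tip 274 mm from the hinge. It clears both catches from about 0.12 rad; 0.2 is ample. About 0.1 with the gate nearly shut means that it lies on top of the lip.
- pivot (a point): The bar's pivot, about which it lifts: a pin along the gate's normal, 60 mm from the hinge and at 130 mm height, in the bar's middle plane, which runs 22 mm in front of the gate's middle plane. The point swings with the gate.
- knob (a point): Middle of the grip of the bar's red upright knob, a round pin 18 mm across (22 mm at its top rim, 25 mm above this point), bare from the gate's top at 150 mm up to 215 mm. With the bar level: 190 mm high, 170 mm from the hinge, 110 mm from and 60 mm above the pivot. It tilts with the bar. Its x axis is the gate's normal, pointing to the gate's back; pinch along it.
- fork (a point): Top of the hold-open fork, on a post in front of the store, 257 mm from the hinge at gate angle 1.15, 142 mm high: two 10 mm prongs with an 18 mm slot between, in which the bar lies at the start, its underside 20 mm below the prong tops.
- catch (a point): Nominal place of the latched bar's middle plane at the closed catch: 142 mm high (top of the lip), 257 mm from the hinge. The lip, a square 24 mm thick steel block, stands 5 mm in front (-x) of it. Lip and buffer share a bracket clamped in slots: it may sit up to 13 mm further in or out (0.05 rad of gate angle either way). That offset is not measured and must be felt.
- buffer_spot (a point): Nominal centre of the rubber buffer's face, 22 mm across, 170 mm from the hinge, 90 mm high. It meets the gate's back 2 to 3 mm before the bar is past the lip and pushes back 2.5 N per mm, bottoming after 9 mm. The bar is past the lip at about 6 N; 8 to 11 N at the knob, square to the gate, is right for lowering it. Over 15 N on frame, catch or buffer is forcing.
- jar_a_c (a point): Closed paint jar, navy, 60 mm across and 90 mm tall, standing inside the store behind the gate; the point is its centre. A bystander.
- jar_b_c (a point): Closed paint jar, ochre, 60 mm across and 90 mm tall, standing inside the store behind the gate; the point is its centre. A bystander.
- jar_c_c (a point): Closed paint jar, dark green, 60 mm across and 90 mm tall, standing inside the store behind the gate; the point is its centre. A bystander.
- tin_c (a point): Paint tin, 84 mm across and 100 mm tall; the point is its centre. A bystander.
- tape_c (a point): Roll of blue masking tape lying flat, 100 mm across and 24 mm high; the point is its centre. A bystander.
- brushpot_c (a point): White pot of paint brushes, 80 mm across, about 220 mm tall with the brushes; the point is on its axis 50 mm up. A bystander.
- knife: Wooden-handled paint scraper lying flat, 200 mm long; a bystander.

How it is judged:
On the way, in this order (a step that is already met when the one before it is completed fails the run):
1. the bar is lifted out of the hold-open fork and the gate is on its way shut with the bar held up (value of joint gate between 0.1 and 0.95 rad and value of joint bar above 0.05 rad), for 0.1 s.
2. the gate is shut and the bar has dropped behind the lip (value of joint gate below 0.066 rad and value of joint bar below 0.03 rad), for 0.2 s.
At the end, for the whole second after the job is handed in: The gate is shut (angle between -0.075 and 0.066 rad) and at rest, held by the bar, which lies level (below 0.03 rad) behind the lip of the catch (all of step 2 and value of joint gate above -0.075 rad and not (velocity of joint gate above 0.05 rad/s) and not (velocity of joint gate below -0.05 rad/s)); the robot touches nothing.
It fails at once if the gate with its bar, or the fingers, press on the frame (fork, catch and buffer included) with more than 16 N (contact force between gate and frame above 16 N or contact force between frame and the fingers above 16 N).
It fails at once if a bystander is shifted by more than 25 mm (distance of any of jar_a_c, jar_b_c, jar_c_c, tin_c, tape_c, brushpot_c, knife from where it was at the start of the episode above 0.025 m).
It also fails if it takes over 58 s, if anything falls off the work surface, if the arm or the gripper's body presses on something with over 40 N, if the wrist force passes 120 N, or if a joint passes its speed limit or range.

### The arm

A 7-joint arm with a two-finger parallel gripper is mounted at the origin on the work surface. World frame = base frame: x ahead of the robot, y to its left, z up, the work surface at z = 0. Lengths are in m, angles in rad, forces in N, time in s.
With the tool pointing down it reaches from about 0.4 to 0.875 m from the base axis. Payload 19.3 kg.
Tool frame: the origin (TCP) lies at the very end of the fingers, on their centre line; the grasp point (between the pads) lies 19 mm behind it; z points along the fingers, y is the direction in which the jaws open and shut (so a half turn about z gives the same grasp; the last joint's range is limited). The gripper opens to 85 mm and grips with 20 to 120 N. Pads are 22 mm wide; open, the fingers measure 114 mm over their backs; the gripper's body (76 mm by 85 mm) begins 54 mm behind the grasp point. The pads swing forward as they close: fully open they stand 13 mm farther back than shut.
Start: joints at [1.268, 0.521, -0.036, 1.599, 0.021, 1.021, -0.113], TCP at [0.144, -0.608, 0.205] pointing down, gripper open.
Joint ranges: [-2.91, 2.91], [-0.3, 2.13], [-1.5, 1.42], [0.17, 2.43], [-1.26, 4.41], [0.16, 1.93], [-2.52, 2.52]. Speed limits (rad/s): [1.89, 1.89, 2.39, 2.39, 3.01, 3.01, 3.01].

### API

Orientations are given as [roll, pitch, yaw] about the fixed x, y, z axes, in that order (R = Rz(yaw) Ry(pitch) Rx(roll)).
In Python, from workcell import bot gives the robot as it stands.
- The arm moves only by the tool apply_moves, never from a script. Its argument "commands" is a list of rows, each an object with "travel": the shift along the tool's x, y, z in m, a list of three; "twist": the turn, a rotation vector about the tool's x, y, z in degrees, a list of three; "claw": the finger opening in m, from 0 to 0.0854. A call has 1 to 10 rows; each row is the pose to reach, as a shift and turn from the pose commanded when the call began, along the tool's axes at that moment; what a row does not reach only later rows make up. A row lasts 1/10 s, in which the tool goes at most 50 mm and 8.59 degrees, less where a joint would pass 70% of its speed; a pose out of reach is approached as far as the arm can. A call with a gripper value outside its range is refused whole. The fingers move at their own pace and stop on an object; "force" is the grip in N (left out, the last holds). Time passes only in rows, so rows that repeat a pose let the fingers close. It gives the time, the measured TCP pose, the force and the opening at its end, in the units of the state.
- bot.observe(): the state, without advancing time (a new reading comes with each control period).
- bot.grab_frame(name): name is "scene" or "top"; returns a dict with "frame" (420x560x3 uint8, blue, green, red), "fx", "fy", "cx", "cy" (pixels), "dist" ([k1, k2, p1, p2, k3] as OpenCV has them; the pictures are not rectified), "pose" (4x4, takes a point from camera to world coordinates). Camera axes: x right, y up, looking along -z (the intrinsics and any distortion apply to the point x, -y, -z); pixel columns grow to the right and rows downward; lengths in m; the calibration is good to about 2 mm. A picture is of the moment at which its call begins. There is no depth.
- bot.job_done(): hands the job in, once; it reports no verdict.
The state is a dict: "clock": time; "qpos": joint angles; "qd": joint speeds; "joint_efforts": joint torques, N m; "position": TCP position; "tool_rot": TCP orientation; "force": force on the tool from outside, world axes, zero at the start; "moment": the same for the moment, N m; "grip_width": finger opening in m.
Only numpy, scipy, OpenCV 4.12 (cv2) and the standard library are available. Lean on these libraries where they do the work, as an engineer would, in place of code of your own. Each camera call takes 0.05 s, during which the arm holds its last target.

## Working session

There is one attempt and no reset: what is moved stays moved. The work goes in short steps, Python scripts to look and compute and a tool call to move; the robot and the scene stay as the last step left them, time stands still between calls to the robot, and variables do not carry over. Pictures are saved under pics/ and viewed, and the job is handed in when it is done.

Besides the shell and the picture viewer there is one more tool, called after "Request:" by a JSON object that holds its "method" and its "body". apply_moves: Moves the arm, as the interface text tells. Its arguments: {"type":"object","properties":{"commands":{"type":"array"},"force":{"type":"number"}},"required":["commands"]}

```bash
mkdir -p pics; ls
python3 - <<'E'
from workcell import bot
import cv2, numpy as np, pickle
print(bot.observe())
d={}
for n in ("scene","top"):
    f=bot.grab_frame(n); d[n]=f
    cv2.imwrite(f"pics/{n}0.png",f["frame"])
    print(n,{k:(np.round(v,4).tolist() if k!="frame" else v.shape) for k,v in f.items()})
pickle.dump(d,open("f0.pkl","wb"))
E
```

```text
pics
{'clock': 0.0, 'qpos': array([ 1.26778728,  0.52204367, -0.03634719,  1.59999885,  0.02116168,
        1.02112576, -0.11281159]), 'qd': array([-0.00033174, -0.00061272, -0.00156576,  0.00185317,  0.00122542,
       -0.00074659, -0.00138988]), 'joint_efforts': array([-7.05337370e-04, -9.27112269e+01,  1.97973333e+00, -3.69933987e+01,
        1.79147412e-02,  8.19003879e-03,  1.21277512e-05]), 'position': array([ 0.14409069, -0.60777332,  0.20451033]), 'tool_rot': array([-3.14040079e+00,  4.37806646e-05,  2.32784465e-01]), 'force': array([ 0.61245978, -0.58563679, -0.19185707]), 'moment': array([-0.01604747, -0.06441494, -0.01879683]), 'grip_width': 0.08528928398802357}
scene {'frame': (420, 560, 3), 'fx': 387.0898, 'fy': 387.0898, 'cx': 276.8188, 'cy': 211.7819, 'dist': [-0.1136, 0.0, 0.0, 0.0, 0.0], 'pose': [[-0.5622, -0.464, 0.6846, 1.4091], [0.827, -0.312, 0.4677, 0.5183], [-0.0035, 0.8291, 0.5591, 0.8033], [0.0, 0.0, 0.0, 1.0]]}
top {'frame': (420, 560, 3), 'fx': 466.8575, 'fy': 466.8575, 'cx': 282.7437, 'cy': 205.1311, 'dist': [0.0259, 0.0, 0.0, 0.0, 0.0], 'pose': [[-0.0007, 0.9964, -0.0842, 0.4634], [-1.0, -0.0008, -0.0015, -0.0175], [-0.0016, 0.0842, 0.9964, 1.2721], [0.0, 0.0, 0.0, 1.0]]}
```

View pics/scene0.png

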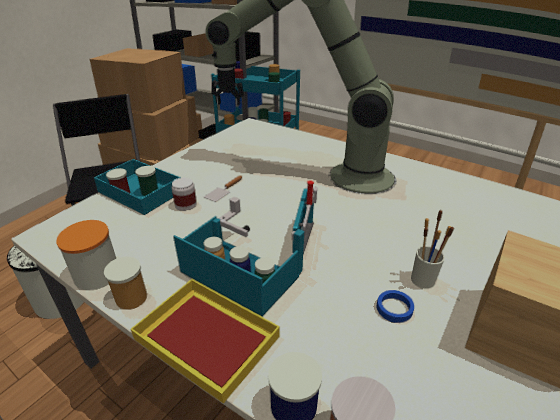

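View pics/top0.png

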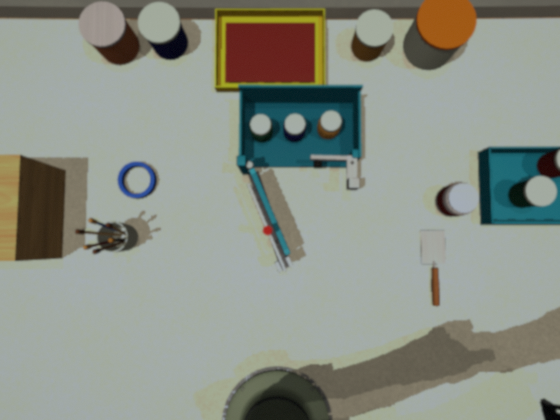

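The top view shows the store, with its open front at (240–360, 165), facing the robot. The hinge is near (248,162), the red knob near (268,230), and the fork near (285,263). I'll enlarge both views to measure these.

Run:
```python
import cv2,pickle
d=pickle.load(open("f0.pkl","rb"))
t=d["top"]["frame"][70:290,220:390]; cv2.imwrite("pics/t0z.png",cv2.resize(t,None,fx=2.7,fy=2.7,interpolation=cv2.INTER_CUBIC))
s=d["scene"]["frame"][165:315,165:335]; cv2.imwrite("pics/s0z.png",cv2.resize(s,None,fx=4,fy=4,interpolation=cv2.INTER_CUBIC))
```

```text
(no output)
```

View pics/t0z.png

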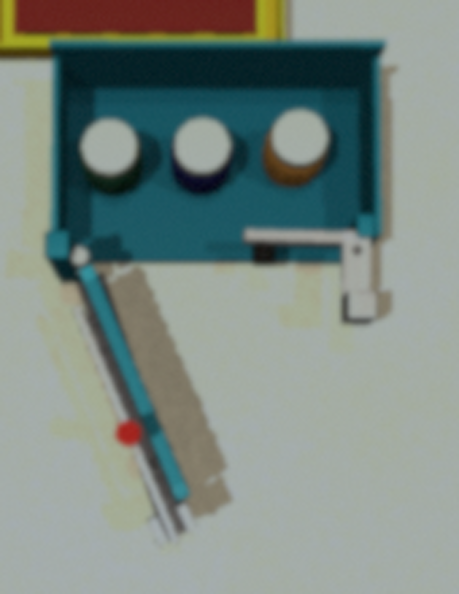

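View pics/s0z.png

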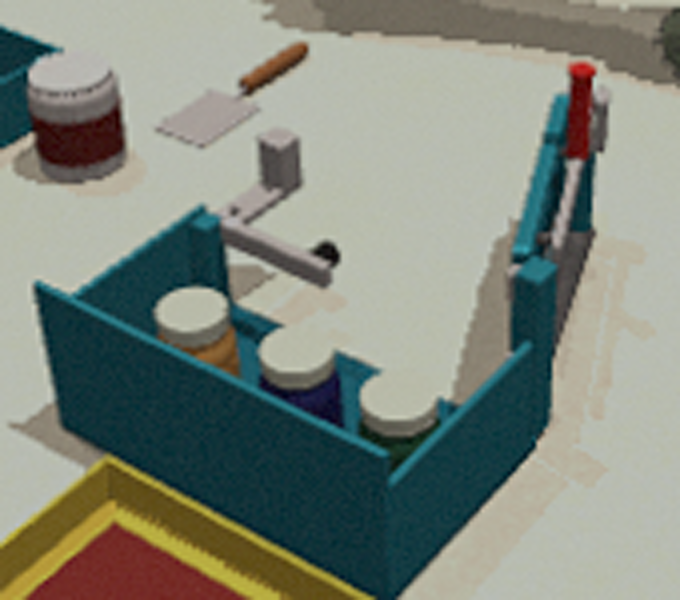

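```bash
cat > h.py <<'E'
import numpy as np, cv2
def ray(f,px):
    K=np.array([[f["fx"],0,f["cx"]],[0,f["fy"],f["cy"]],[0,0,1.]])
    u=cv2.undistortPoints(np.array([[px]],float),K,np.array(f["dist"],float))[0,0]
    P=np.array(f["pose"]); return P[:3,3],P[:3,:3]@np.array([u[0],-u[1],-1])
def atz(f,px,z):
    o,d=ray(f,px); return o+d*(z-o[2])/d[2]
def proj(f,X):
    P=np.array(f["pose"]);c=P[:3,:3].T@(np.asarray(X,float)-P[:3,3])
    K=np.array([[f["fx"],0,f["cx"]],[0,f["fy"],f["cy"]],[0,0,1.]])
    return cv2.projectPoints(np.array([[c[0],-c[1],-c[2]]]),np.zeros(3),np.zeros(3),K,np.array(f["dist"],float))[0][0,0]
def redc(img):
    hsv=cv2.cvtColor(img,cv2.COLOR_BGR2HSV)
    return ((hsv[...,0]<8)|(hsv[...,0]>172))&(hsv[...,1]>170)&(hsv[...,2]>90)
E
python3 - <<'E'
from h import *; import pickle
d=pickle.load(open("f0.pkl","rb"))
T=d["top"];S=d["scene"]
t=lambda x,y:(220+(x+.5)/2.7-.5,70+(y+.5)/2.7-.5)
s=lambda x,y:(165+(x+.5)/4-.5,165+(y+.5)/4-.5)
m=redc(T["frame"]);m[:200]=0;m[260:]=0;m[:,:255]=0;m[:,285:]=0
ys,xs=np.nonzero(m);print("red top",xs.mean(),ys.mean(),len(xs))
for n,p,z in [("hinge",t(80,255),.15),("gateend",t(180,495),.15),("knobtop",(xs.mean(),ys.mean()),.215),("BL",t(52,42),.158),("BR",t(383,42),.158),("FLpost",t(58,243),.158),("FRpost",t(368,225),.158),("lip",t(360,305),.142)]:
    print(n,np.round(atz(T,p,z),4))
for n,p,z in [("knobtop",s(582,70),.215),("lip",s(279,135),.142),("hingepost",s(536,268),.158),("BL",s(387,457),.158),("BR",s(37,284),.158)]:
    print("S",n,np.round(atz(S,p,z),4))
E
```

```text
red top 267.4651162790698 229.93023255813952 43
hinge [0.6583 0.0653 0.15  ]
gateend [ 0.4433 -0.0244  0.15  ]
knobtop [0.4965 0.0187 0.215 ]
BL [0.8516 0.091  0.158 ]
BR [ 0.8511 -0.2084  0.158 ]
FLpost [0.6677 0.0845 0.158 ]
FRpost [ 0.6837 -0.1928  0.158 ]
lip [ 0.6137 -0.1871  0.142 ]
S knobtop [0.4971 0.0195 0.215 ]
S lip [ 0.6119 -0.1921  0.142 ]
S hingepost [0.6666 0.084  0.158 ]
S BL [0.8756 0.1086 0.158 ]
S BR [ 0.8747 -0.191   0.158 ]
```

```bash
cat >> h.py <<'E'
from scipy.spatial.transform import Rotation as R
import json,os
# model params (world)
M=dict(hx=.6600,hy=.0670,yaw=-.002)
if os.path.exists("m.json"): M.update(json.load(open("m.json")))
def target(th,ph,back=.019,dn=0.,dg=(0,0,0)):
    """tool pose (p,R) holding the knob at gate th, bar ph. dn: extra shift along gate back-normal"""
    a=th-M["yaw"]
    d=np.array([-np.sin(a),-np.cos(a),0]); nb=np.array([np.cos(a),-np.sin(a),0]); up=np.array([0,0,1.])
    piv=np.array([M["hx"],M["hy"],.13])+.06*d-.022*nb
    R0=np.column_stack([np.cross(nb,-up),nb,-up])
    # rotation lifting d towards up
    Q=R.from_rotvec(np.cross(d,up)*ph).as_matrix()
    g=piv+Q@(.11*d+.06*up)
    Rt=Q@R0
    return g+Rt[:,2]*back+dn*nb+np.array(dg),Rt
def rel(p0,R0,p,Rt):
    return np.round(R0.T@(p-p0),4).tolist(),np.round(np.degrees(R.from_matrix(R0.T@Rt).as_rotvec()),2).tolist()
def cur(o): return np.array(o["position"]),R.from_euler("xyz",o["tool_rot"]).as_matrix()
E
python3 - <<'E'
from h import *; import pickle
from workcell import bot
d=pickle.load(open("f0.pkl","rb"))
for th in (1.15,1.16,1.17):
  p,Rt=target(th,0); 
  a=th-M["yaw"];dd=np.array([-np.sin(a),-np.cos(a),0])
  print(th,p,R.from_matrix(Rt).as_euler("xyz"),proj(d["top"],[p[0],p[1],.215]),proj(d["top"],np.array([M["hx"],M["hy"],.15])+.24*dd))
o=bot.observe();p0,R0=cur(o)
for pp in ([.144,-.608,.3],[.45,-.35,.32],[p[0],p[1],.30]):
    print(rel(p0,R0,np.array(pp),target(1.16,0)[1]))
E
```

```text
1.15 [0.49574501 0.01796635 0.171     ] [3.14159265 0.         0.41879633] [267.7778507  230.24701044] [288.95818902 254.10411401]
1.16 [0.4952629  0.01961133 0.171     ] [3.14159265 0.         0.40879633] [267.05012888 230.46099801] [288.03947694 254.51078929]
1.17 [0.49479725 0.02126104 0.171     ] [3.14159265 0.         0.39879633] [266.32026874 230.66771559] [287.11662516 254.90826792]
([-0.0001, 0.0, -0.0954], [-0.06, -0.0, -10.09])
([0.3572, -0.1805, -0.1152], [-0.06, -0.0, -10.09])
([0.4864, -0.5313, -0.0949], [-0.06, -0.0, -10.09])
```

Request:
{"method": "apply_moves", "body": {"commands": [{"travel": [0.01,-0.01,-0.04],"twist": [0,0,-4],"claw": 0.085},{"travel": [0.05,-0.03,-0.075],"twist": [0,0,-8],"claw": 0.085},{"travel": [0.09,-0.05,-0.095],"twist": [0,0,-10],"claw": 0.085},{"travel": [0.13,-0.07,-0.105],"twist": [0,0,-10],"claw": 0.085},{"travel": [0.17,-0.095,-0.11],"twist": [0,0,-10],"claw": 0.085},{"travel": [0.21,-0.12,-0.115],"twist": [0,0,-10],"claw": 0.085},{"travel": [0.25,-0.145,-0.115],"twist": [0,0,-10],"claw": 0.085},{"travel": [0.29,-0.17,-0.115],"twist": [0,0,-10],"claw": 0.085},{"travel": [0.325,-0.2,-0.115],"twist": [0,0,-10],"claw": 0.085},{"travel": [0.35,-0.235,-0.115],"twist": [0,0,-10],"claw": 0.085}]}}

```text
clock: 1.1
position: [0.4319, -0.2968, 0.3197]
tool_rot: [-3.141, -0.0, 0.408]
force: [0.6, 0.7, 0.3]
grip_width: 0.0849
```

```bash
echo '{"hx":0.661}'>m.json
python3 - <<'E'
from h import *
from workcell import bot
o=bot.observe();p0,R0=cur(o);print(o["qpos"])
p,Rt=target(1.155,0)
print(p,rel(p0,R0,p+[0,0,.11],Rt),rel(p0,R0,p,Rt))
E
```

```text
[ 0.6941205   0.26091173 -0.25677195  1.69856529  0.07009015  1.19156831
 -0.74296983]
[0.4965019  0.01878824 0.171     ] ([0.1845, -0.264, 0.0388], [-0.04, -0.0, -0.32]) ([0.1845, -0.264, 0.1488], [-0.04, -0.0, -0.32])
```

Request:
{"method": "apply_moves", "body": {"commands": [{"travel": [0.03,-0.04,0.0],"twist": [0,0,0],"claw": 0.085},{"travel": [0.055,-0.08,0.01],"twist": [0,0,0],"claw": 0.085},{"travel": [0.08,-0.12,0.02],"twist": [0,0,0],"claw": 0.085},{"travel": [0.11,-0.16,0.03],"twist": [0,0,0],"claw": 0.085},{"travel": [0.14,-0.2,0.039],"twist": [0,0,0],"claw": 0.085},{"travel": [0.165,-0.235,0.039],"twist": [0,0,-0.3],"claw": 0.085},{"travel": [0.18,-0.258,0.039],"twist": [0,0,-0.3],"claw": 0.085},{"travel": [0.1845,-0.264,0.039],"twist": [0,0,-0.3],"claw": 0.085},{"travel": [0.1845,-0.264,0.039],"twist": [0,0,-0.3],"claw": 0.085}]}}

```text
clock: 2.0
position: [0.4953, 0.0174, 0.2809]
tool_rot: [-3.141, 0.0, 0.414]
force: [-0.6, -0.6, 0.6]
grip_width: 0.0849
```

Run:
```python
from h import *
from workcell import bot
o=bot.observe();p0,R0=cur(o);print(o["position"],o["qpos"])
p,Rt=target(1.155,0)
print(rel(p0,R0,p,Rt))
f=bot.grab_frame("scene");s=f["frame"][90:270,210:380]
cv2.imwrite("pics/s1.png",cv2.resize(s,None,fx=3,fy=3,interpolation=cv2.INTER_CUBIC))
```

```text
[0.49529757 0.01738133 0.28088163] [ 0.21847924  0.25965583 -0.45577849  1.81677368  0.12727752  1.09444682
 -1.43928442]
([0.0017, -0.0008, 0.1099], [-0.02, 0.02, 0.02])
```

View pics/s1.png

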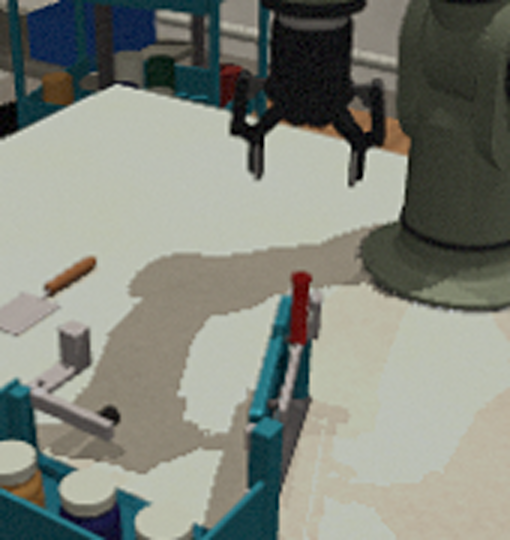

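The image shows the fingers straddling the knob's top (the knob is at (300,280) in the crop), and the calculated offset is 1–2 mm. I'll descend and pinch.

Request:
{"method": "apply_moves", "body": {"commands": [{"travel": [0.0015,-0.001,0.03],"twist": [0,0,0],"claw": 0.085},{"travel": [0.0015,-0.001,0.06],"twist": [0,0,0],"claw": 0.085},{"travel": [0.0015,-0.001,0.085],"twist": [0,0,0],"claw": 0.085},{"travel": [0.0015,-0.001,0.105],"twist": [0,0,0],"claw": 0.085},{"travel": [0.0015,-0.001,0.11],"twist": [0,0,0],"claw": 0.085},{"travel": [0.0015,-0.001,0.11],"twist": [0,0,0],"claw": 0.06},{"travel": [0.0015,-0.001,0.11],"twist": [0,0,0],"claw": 0.04},{"travel": [0.0015,-0.001,0.11],"twist": [0,0,0],"claw": 0.03}], "force": 30}}

```text
clock: 2.85
position: [0.4969, 0.018, 0.1721]
tool_rot: [3.141, -0.001, 0.412]
force: [-0.1, -0.3, 0.5]
grip_width: 0.0432
```

Run:
```python
from h import *
from workcell import bot
o=bot.observe();p0,R0=cur(o);print(o["position"],o["force"],o["grip_width"])
p,Rt=target(1.155,0)
print(rel(p0,R0,p,Rt))
f=bot.grab_frame("scene");s=f["frame"][100:270,230:380]
g=bot.grab_frame("top");t=g["frame"][150:300,200:350]
cv2.imwrite("pics/s2.png",np.hstack([cv2.resize(s,(400,453)),cv2.resize(t,(400,453))]))
```

```text
[0.49685638 0.0179813  0.17210582] [-0.10919204 -0.33965523  0.47669077] 0.04317394409277936
([-0.0, -0.0009, 0.0011], [0.04, -0.08, -0.11])
```

View pics/s2.png

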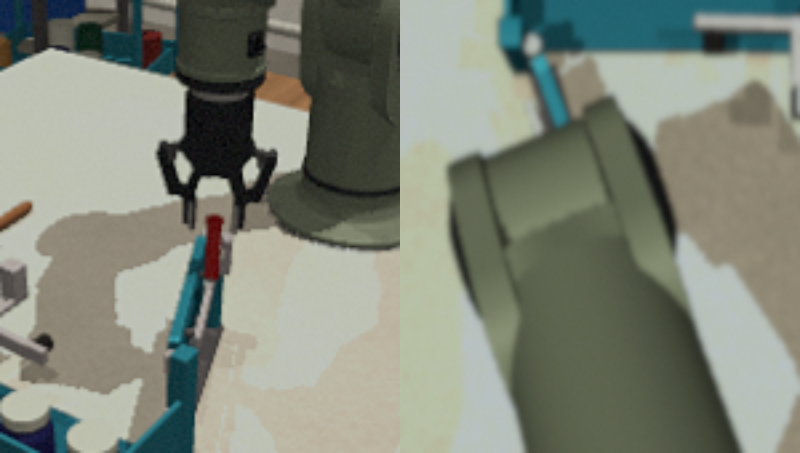

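Run:
```python
from h import *
from workcell import bot
f=bot.grab_frame("scene");cv2.imwrite("pics/s3raw.png",f["frame"])
im=f["frame"].copy()
s=cv2.resize(im[150:250,270:350],None,fx=6,fy=6,interpolation=cv2.INTER_NEAREST)
o=bot.observe();p,Rc=cur(o)
for q,c in [(p,(0,255,0)),([.4965,.0188,.215],(255,0,0)),([.4965,.0188,.15],(255,0,255)),(p+Rc@[0,.02,-.019],(0,255,255)),(p+Rc@[0,-.02,-.019],(0,255,255))]:
    u=proj(f,q);print(u); cv2.circle(s,(int((u[0]-270)*6),int((u[1]-150)*6)),4,c,-1)
cv2.imwrite("pics/s3.png",s)
```

```text
[309.23398296 193.97858455]
[310.01348985 181.97942739]
[309.11901555 199.87906702]
[303.10828028 188.16081668]
[315.91234524 189.34611892]
```

View pics/s3.png

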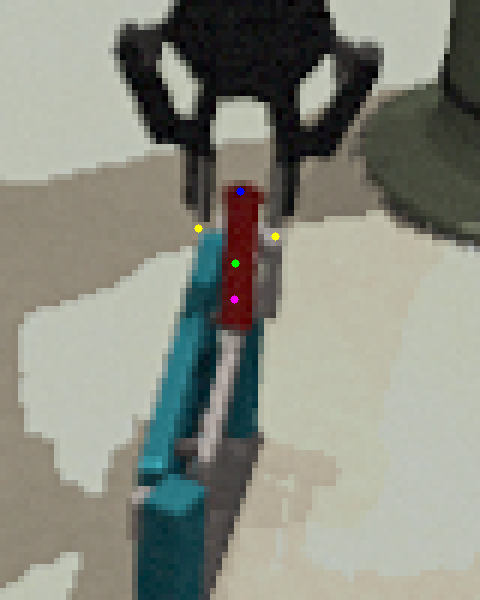

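Run:
```python
from h import *
import pickle
f=pickle.load(open("f0.pkl","rb"))["scene"]
R1=R.from_euler("xyz",[-3.141,0,.414]).as_matrix()
for b in (0,.013,.02,.03):
  for s in (-1,1):
    print(b,s,proj(f,np.array([.4953,.0174,.281])+R1@[0,s*.046,-b]), proj(f,np.array([.4969,.018,.172])+R1@[0,s*.0255,-b]))
```

```text
0 -1 [326.1699879  163.69552528] [317.24893785 194.6718122 ]
0 1 [295.49051107 161.19465727] [301.05870858 193.17104502]
0.013 -1 [326.45111612 159.75083454] [317.47194218 191.09956936]
0.013 1 [295.58461134 157.2779025 ] [301.18477835 189.61040749]
0.02 -1 [326.60339829 157.60745826] [317.59278696 189.15861342]
0.02 1 [295.63556073 155.14994936] [301.25308187 187.67587864]
0.03 -1 [326.82204069 154.52183883] [317.76635354 186.36443668]
0.03 1 [295.70868388 152.0868321 ] [301.35116859 184.8911034 ]
```

The finger tips look higher in the picture than the TCP reading suggests: about row 187, against roughly 191 expected. I'll close around the knob and look again before lifting.

Request:
{"method": "apply_moves", "body": {"commands": [{"travel": [0,-0.001,0.004],"twist": [0,0,0],"claw": 0.02},{"travel": [0,-0.001,0.006],"twist": [0,0,0],"claw": 0.022},{"travel": [0,-0.001,0.006],"twist": [0,0,0],"claw": 0.022},{"travel": [0,-0.001,0.006],"twist": [0,0,0],"claw": 0.022}]}}

```text
clock: 3.4
position: [0.4958, 0.0192, 0.165]
tool_rot: [-3.142, 0.0, 0.413]
force: [-0.0, -0.7, -0.2]
grip_width: 0.0218
```

Run:
```python
from h import *
from workcell import bot
o=bot.observe();print(o["position"],o["force"],o["grip_width"],o["clock"])
f=bot.grab_frame("scene");im=f["frame"]
s=cv2.resize(im[150:250,270:350],None,fx=6,fy=6,interpolation=cv2.INTER_NEAREST)
cv2.imwrite("pics/s4.png",s)
```

```text
[0.49582606 0.01916904 0.16498999] [-0.01555236 -0.71869049 -0.22966327] 0.02184126724319575 3.4
```

View pics/s4.png

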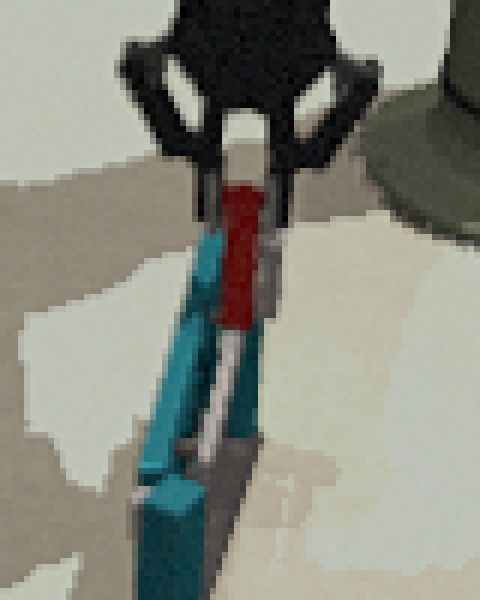

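Run:
```python
from h import *
import pickle
d=pickle.load(open("f0.pkl","rb"))
for n in d: print(n,proj(d[n],[0,0,0]),proj(d[n],[0,0,.02]),proj(d[n],[.1,0,0]),proj(d[n],[0,.1,0]),proj(d[n],[0.144,-.608,.205]))
s=d["scene"]["frame"][20:210,190:420];t=d["top"]["frame"][340:420,200:560]
cv2.imwrite("pics/b0.png",cv2.resize(s,None,fx=3,fy=3,interpolation=cv2.INTER_CUBIC))
cv2.imwrite("pics/b1.png",cv2.resize(t,None,fx=2,fy=2,interpolation=cv2.INTER_CUBIC))
```

```text
scene [361.87688826 177.05301487] [362.41241863 172.95238639] [352.05314088 186.75355184] [383.78934798 183.58275023] [228.37758044 113.56912453]
top [276.93256366 422.50463237] [276.82354029 425.46787924] [276.95688064 382.88599078] [238.71756627 422.55702483] [553.14619888 391.21028642]
```

View pics/b0.png

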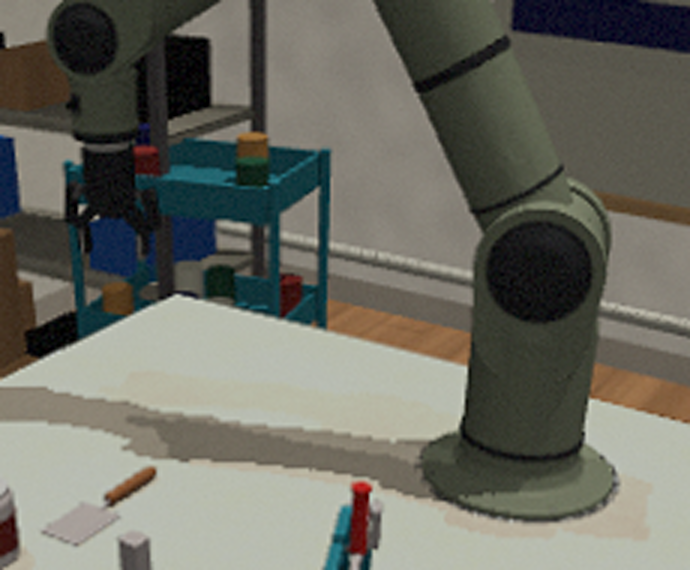

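View pics/b1.png

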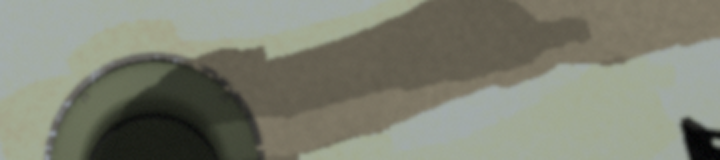

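Run:
```python
from h import *
import pickle
d=pickle.load(open("f0.pkl","rb"))
R1=R.from_euler("xyz",[-3.14,0,.2328]).as_matrix();p=np.array([.1441,-.6078,.2045])
for b in (.0,.013,.03,.045):
  for y in (-.0427,-.057,.0427,.057):
    q=p+R1@[0,y,-b]
    print(b,y,proj(d["top"],q).round(1),proj(d["scene"],q).round(1))
s=d["scene"]["frame"][60:130,195:265];t=d["top"]["frame"][370:420,500:560]
cv2.imwrite("pics/c.png",np.hstack([cv2.resize(s,(400,400),interpolation=0),cv2.resize(cv2.copyMakeBorder(t,0,10,0,0,0),(400,400),interpolation=0)]))
```

```text
0.0 -0.0427 [533.9 395.6] [236.9 114.8]
0.0 -0.057 [527.6 397.1] [239.8 115.1]
0.0 0.0427 [571.9 386.6] [220.  112.7]
0.0 0.057 [578.3 385.1] [217.2 112.3]
0.013 -0.0427 [537.2 397.5] [236.8 112. ]
0.013 -0.057 [530.8 399. ] [239.7 112.3]
0.013 0.0427 [575.7 388.5] [219.8 109.9]
0.013 0.057 [582.1 387. ] [217.  109.6]
0.03 -0.0427 [541.6 400.2] [236.6 108.3]
0.03 -0.057 [535.  401.7] [239.5 108.6]
0.03 0.0427 [580.7 391. ] [219.5 106.3]
0.03 0.057 [587.3 389.4] [216.7 106. ]
0.045 -0.0427 [545.6 402.6] [236.4 105. ]
0.045 -0.057 [538.9 404.1] [239.3 105.3]
0.045 0.0427 [585.3 393.2] [219.2 103. ]
0.045 0.057 [592.  391.7] [216.4 102.7]
```

View pics/c.png

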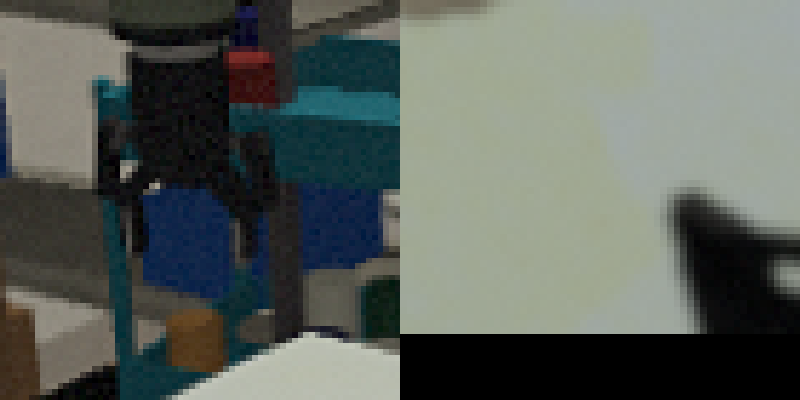

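Both views suggest the tips sit higher than the stated TCP. Lowering to a reading of 0.155 works either way, because that still clears the 150 mm gate top. I'll lower and grip there.

Request:
{"method": "apply_moves", "body": {"commands": [{"travel": [0.0,0,0.004],"twist": [0,0,0],"claw": 0.024},{"travel": [0,0,0.009],"twist": [0,0,0],"claw": 0.024},{"travel": [0,0,0.01],"twist": [0,0,0],"claw": 0.02},{"travel": [0,0,0.01],"twist": [0,0,0],"claw": 0.01},{"travel": [0,0,0.01],"twist": [0,0,0],"claw": 0.0},{"travel": [0,0,0.01],"twist": [0,0,0],"claw": 0.0},{"travel": [0,0,0.01],"twist": [0,0,0],"claw": 0.0}], "force": 40}}

```text
clock: 4.15
position: [0.4958, 0.0192, 0.155]
tool_rot: [-3.142, 0.0, 0.412]
force: [-3.2, -0.9, 6.5]
grip_width: 0.0195
```

Run:
```python
from h import *
from workcell import bot
o=bot.observe();print(o["position"],o["tool_rot"],o["force"],o["grip_width"],o["clock"])
f=bot.grab_frame("scene");im=f["frame"]
s=cv2.resize(im[150:250,270:350],None,fx=6,fy=6,interpolation=cv2.INTER_NEAREST)
cv2.imwrite("pics/s5.png",s)
```

```text
[0.49577444 0.01917315 0.15502777] [-3.14155284e+00  3.31717305e-04  4.12493577e-01] [-3.18793826 -0.94991757  6.54752686] 0.019523907247320393 4.15
```

View pics/s5.png

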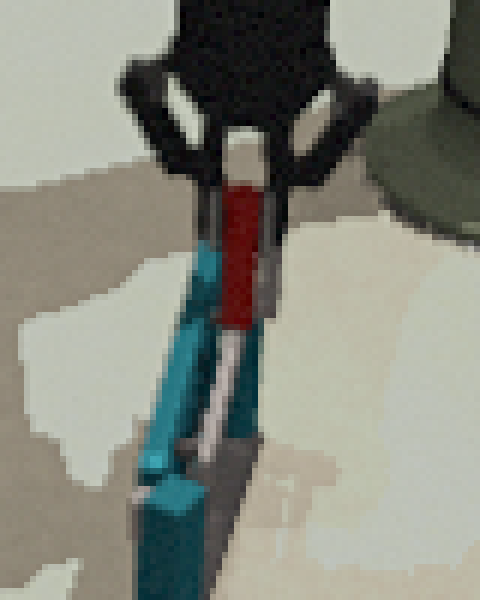

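```bash
cat >> h.py <<'E'
G=dict(p=[.4958,.0192,.155],r=[np.pi,0,.4125],th=1.155,dz=.014)
if os.path.exists("g.json"): G.update(json.load(open("g.json")))
def held(th,ph):
    """commanded tool pose when gate/bar move rigidly with tool from grasp"""
    pa,Ra=target(G["th"],0); pb,Rb=target(th,ph)
    Rg=R.from_euler("xyz",G["r"]).as_matrix(); pg=np.array(G["p"])+[0,0,G["dz"]]
    D=Rb@Ra.T
    return pb+D@(pg-pa)-[0,0,G["dz"]],D@Rg
def fr(o,th):
    a=th-M["yaw"];f=np.array(o["force"]);nb=np.array([np.cos(a),-np.sin(a),0]);d=np.array([-np.sin(a),-np.cos(a),0])
    return dict(back=round(f@nb,2),out=round(f@d,2),up=round(f[2],2))
E
python3 - <<'E'
from h import *
from workcell import bot
o=bot.observe();print(fr(o,1.155),o["moment"])
p0,R0=held(1.155,0);print(p0)
for ph in (.03,.06,.1,.15,.2): print(ph,rel(p0,R0,*held(1.155,ph)))
E
```

```text
{'back': np.float64(0.03), 'out': np.float64(1.44), 'up': np.float64(6.26)} [-0.06723741  0.42575983 -0.03696908]
[0.4958 0.0192 0.155 ]
0.03 ([0.0012, -0.0, -0.0033], [-0.0, -1.72, -0.0])
0.06 ([0.0025, -0.0, -0.0066], [-0.0, -3.44, 0.0])
0.1 ([0.0044, -0.0, -0.0108], [-0.01, -5.73, 0.0])
0.15 ([0.0071, -0.0, -0.0161], [-0.01, -8.59, 0.0])
0.2 ([0.01, -0.0, -0.0212], [-0.01, -11.46, 0.0])
```

Request:
{"method": "apply_moves", "body": {"commands": [{"travel": [0.0006,0,-0.0017],"twist": [0,-0.9,0]},{"travel": [0.0012,0,-0.0033],"twist": [0,-1.7,0]},{"travel": [0.0019,0,-0.005],"twist": [0,-2.6,0]},{"travel": [0.0025,0,-0.0066],"twist": [0,-3.4,0]},{"travel": [0.0034,0,-0.0087],"twist": [0,-4.6,0]},{"travel": [0.0044,0,-0.0108],"twist": [0,-5.7,0]},{"travel": [0.0044,0,-0.0108],"twist": [0,-5.7,0]}]}}

```text
invalid input at $.commands[0]: expected keys travel, twist, claw
```

Run:
```python
from h import *
from workcell import bot
o=bot.observe();print(fr(o,1.155),o["moment"],o["grip_width"],o["position"],held(1.155,.1)[0])
f=bot.grab_frame("scene");im=f["frame"]
s=cv2.resize(im[150:250,270:350],None,fx=6,fy=6,interpolation=cv2.INTER_NEAREST)
cv2.imwrite("pics/s6.png",s)
```

```text
{'back': np.float64(0.03), 'out': np.float64(1.44), 'up': np.float64(6.26)} [-0.06723741  0.42575983 -0.03696908] 0.019557690652964 [0.49582681 0.01911091 0.15506608] [0.49987024 0.02098745 0.16583447]
```

View pics/s6.png

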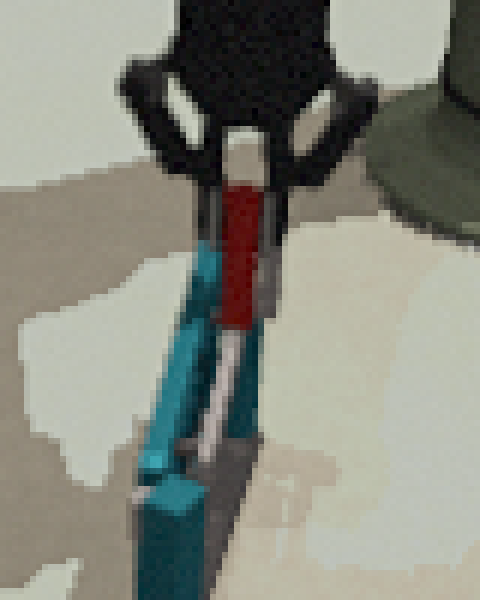

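Request:
{"method": "apply_moves", "body": {"commands": [{"travel": [0.0006,0,-0.0017],"twist": [0,-0.9,0],"claw": 0},{"travel": [0.0012,0,-0.0033],"twist": [0,-1.7,0],"claw": 0},{"travel": [0.0019,0,-0.005],"twist": [0,-2.6,0],"claw": 0},{"travel": [0.0025,0,-0.0066],"twist": [0,-3.4,0],"claw": 0},{"travel": [0.0034,0,-0.0087],"twist": [0,-4.6,0],"claw": 0},{"travel": [0.0044,0,-0.0108],"twist": [0,-5.7,0],"claw": 0},{"travel": [0.0044,0,-0.0108],"twist": [0,-5.7,0],"claw": 0}]}}

```text
clock: 4.95
position: [0.4983, 0.0205, 0.1659]
tool_rot: [-3.141, 0.105, 0.412]
force: [-15.1, -4.5, 12.0]
grip_width: 0.0198
```

Run:
```python
from h import *
from workcell import bot
o=bot.observe();print(fr(o,1.155),o["moment"],o["grip_width"],o["position"],held(1.155,.1)[0])
f=bot.grab_frame("scene");im=f["frame"]
s=cv2.resize(im[150:250,270:350],None,fx=6,fy=6,interpolation=cv2.INTER_NEAREST)
cv2.imwrite("pics/s7.png",s)
```

```text
{'back': np.float64(-1.98), 'out': np.float64(15.64), 'up': np.float64(12.0)} [-0.83413854  3.10986736 -0.05750243] 0.019758063801402007 [0.49832303 0.02046845 0.16587567] [0.49987024 0.02098745 0.16583447]
```

View pics/s7.png

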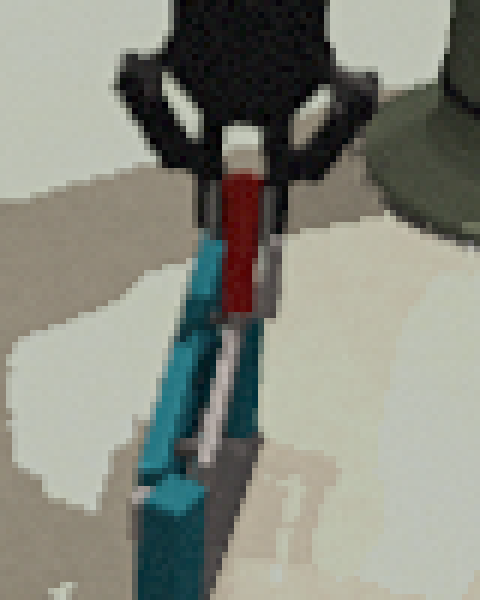

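Run:
```python
from h import *
Rg=R.from_euler("xyz",G["r"]).as_matrix()
pc=np.array(G["p"])+Rg@[.0044,0,-.0108]; Rc=Rg@R.from_rotvec(np.radians([0,-5.7,0])).as_matrix()
json.dump(dict(p=pc.tolist(),R=Rc.tolist()),open("cmd.json","w"))
for dz in (0,-.01):
  G["dz"]=dz
  for ph in (.1,.12,.15): print(dz,ph,rel(pc,Rc,*held(1.155,ph)))
```

```text
0 0.1 ([-0.0014, -0.0, 0.0], [-0.01, -0.03, 0.0])
0 0.12 ([-0.0008, -0.0, -0.0022], [-0.01, -1.18, 0.0])
0 0.15 ([0.0, -0.0, -0.0055], [-0.01, -2.89, 0.0])
-0.01 0.1 ([-0.0024, -0.0, 0.0001], [-0.01, -0.03, 0.0])
-0.01 0.12 ([-0.002, -0.0, -0.0021], [-0.01, -1.18, 0.0])
-0.01 0.15 ([-0.0015, -0.0, -0.0054], [-0.01, -2.89, 0.0])
```

Request:
{"method": "apply_moves", "body": {"commands": [{"travel": [-0.001,0,-0.0005],"twist": [0,0,0],"claw": 0},{"travel": [-0.002,0,-0.001],"twist": [0,0,0],"claw": 0},{"travel": [-0.002,0,-0.001],"twist": [0,0,0],"claw": 0}]}}

```text
clock: 5.3
position: [0.4991, 0.0207, 0.167]
tool_rot: [-3.141, 0.098, 0.413]
force: [5.3, 1.8, -8.8]
grip_width: 0.0197
```

```bash
cat >> h.py <<'E'
def adv(tr,tw):
    c=json.load(open("cmd.json"));p=np.array(c["p"]);Rc=np.array(c["R"])
    p=p+Rc@np.array(tr);Rc=Rc@R.from_rotvec(np.radians(tw)).as_matrix()
    json.dump(dict(p=p.tolist(),R=Rc.tolist()),open("cmd.json","w"));return p,Rc
def cmd():
    c=json.load(open("cmd.json"));return np.array(c["p"]),np.array(c["R"])
E
python3 - <<'E'
from h import *
from workcell import bot
p,Rc=adv([-.002,0,-.001],[0,0,0])
o=bot.observe();print(fr(o,1.155),o["moment"],o["grip_width"],"dev cmd frame",np.round(Rc.T@(o["position"]-p),4),o["tool_rot"],R.from_matrix(Rc).as_euler("xyz"))
E
```

```text
{'back': np.float64(0.51), 'out': np.float64(-5.58), 'up': np.float64(-8.78)} [ 0.465123   -1.31845563  0.00825159] 0.019673162051174312 dev cmd frame [ 0.0011 -0.     -0.0001] [-3.14136614  0.09808745  0.41283182] [3.14159265 0.09948377 0.4125    ]
```

```bash
echo '{"dz":-0.001}'>g.json
python3 - <<'E'
from h import *
pc,Rc=cmd()
for ph in (.1,.12,.14,.16,.18): print(ph,rel(pc,Rc,*held(1.155,ph)))
E
```

```text
0.1 ([0.0005, -0.0, 0.001], [-0.01, -0.03, 0.0])
0.12 ([0.001, -0.0, -0.0012], [-0.01, -1.18, 0.0])
0.14 ([0.0016, -0.0, -0.0034], [-0.01, -2.32, 0.0])
0.16 ([0.0022, -0.0, -0.0055], [-0.01, -3.47, 0.0])
0.18 ([0.0028, -0.0, -0.0077], [-0.01, -4.61, 0.0])
```

Request:
{"method": "apply_moves", "body": {"commands": [{"travel": [0.0007,0,-0.0005],"twist": [0,-0.6,0],"claw": 0},{"travel": [0.001,0,-0.0015],"twist": [0,-1.2,0],"claw": 0},{"travel": [0.0016,0,-0.0036],"twist": [0,-2.3,0],"claw": 0},{"travel": [0.0022,0,-0.0057],"twist": [0,-3.5,0],"claw": 0},{"travel": [0.0028,0,-0.0078],"twist": [0,-4.6,0],"claw": 0},{"travel": [0.0028,0,-0.0078],"twist": [0,-4.6,0],"claw": 0}]}}

```text
clock: 5.9
position: [0.5014, 0.0218, 0.1747]
tool_rot: [-3.141, 0.182, 0.413]
force: [-5.8, -1.0, 2.9]
grip_width: 0.0198
```

Run:
```python
from h import *
from workcell import bot
p,Rc=adv([.0028,0,-.0078],[0,-4.6,0])
o=bot.observe();print(fr(o,1.155),o["moment"],o["grip_width"],"dev",np.round(Rc.T@(o["position"]-p),4),o["tool_rot"],R.from_matrix(Rc).as_euler("xyz"),o["qpos"])
f=bot.grab_frame("scene");im=f["frame"]
s=cv2.resize(im[150:250,270:350],None,fx=6,fy=6,interpolation=cv2.INTER_NEAREST)
cv2.imwrite("pics/s8.png",s)
for th in (1.1,1.0,.9,.8,.7,.6,.5,.4,.3,.2,.1): print(th,rel(p,Rc,*held(th,.18)))
```

```text
{'back': np.float64(-1.38), 'out': np.float64(5.74), 'up': np.float64(2.89)} [-0.23737044  0.9550524  -0.04700564] 0.0198324403946803 dev [ 0.0001 -0.0001 -0.0003] [-3.14141909  0.1818147   0.41289645] [3.14159265 0.17976891 0.4125    ] [ 0.10375449  0.48850243 -0.4036673   1.79055643  0.23742915  1.09186306
 -1.56209674]
1.1 ([-0.0009, 0.0091, 0.0003], [-0.58, -0.01, -3.1])
1.0 ([-0.0014, 0.0256, 0.0003], [-1.6, -0.01, -8.74])
0.9 ([-0.0003, 0.0422, 0.0001], [-2.63, -0.01, -14.37])
0.8 ([0.0024, 0.0585, -0.0004], [-3.65, -0.01, -20.01])
0.7 ([0.0068, 0.0745, -0.0011], [-4.68, -0.01, -25.65])
0.6 ([0.0127, 0.09, -0.0022], [-5.7, -0.01, -31.28])
0.5 ([0.0201, 0.1048, -0.0036], [-6.73, -0.01, -36.92])
0.4 ([0.0289, 0.1188, -0.0052], [-7.75, -0.01, -42.56])
0.3 ([0.039, 0.1318, -0.007], [-8.78, -0.01, -48.2])
0.2 ([0.0503, 0.1437, -0.0091], [-9.8, -0.01, -53.83])
0.1 ([0.0628, 0.1544, -0.0113], [-10.83, -0.0, -59.47])
```

View pics/s8.png

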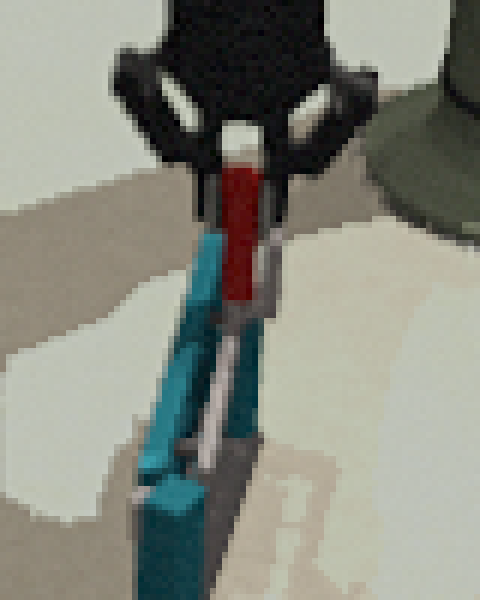

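The red knob has risen with the bar: its lower end went from zoomed row 328 to 300. Now I'll start the swing.

Request:
{"method": "apply_moves", "body": {"commands": [{"travel": [-0.0007,0.002,0],"twist": [-0.1,0,-0.7],"claw": 0},{"travel": [-0.0013,0.0055,0.0001],"twist": [-0.35,0,-1.9],"claw": 0},{"travel": [-0.0016,0.0091,0.0003],"twist": [-0.6,0,-3.1],"claw": 0},{"travel": [-0.0018,0.0145,0.0003],"twist": [-0.9,0,-5],"claw": 0},{"travel": [-0.002,0.02,0.0003],"twist": [-1.25,0,-6.8],"claw": 0},{"travel": [-0.0021,0.0256,0.0003],"twist": [-1.6,0,-8.7],"claw": 0},{"travel": [-0.0021,0.0256,0.0003],"twist": [-1.6,0,-8.7],"claw": 0}]}}

```text
clock: 6.65
position: [0.5102, -0.0034, 0.1745]
tool_rot: [3.141, 0.179, 0.568]
force: [2.5, 1.2, -5.5]
grip_width: 0.0198
```

```bash
cat > st.py <<'E'
from h import *
import sys
from workcell import bot
# args: tr(3) tw(3) th ; then list of targets
a=[float(x) for x in sys.argv[1:8]]
p,Rc=adv(a[:3],a[3:6]); th=a[6]
o=bot.observe()
print(o["clock"],fr(o,th),"mom",np.round(o["moment"],2),"w",round(o["grip_width"],4),"dev",np.round(Rc.T@(o["position"]-p),4),"cmd-vs-held",rel(p,Rc,*held(th,float(sys.argv[8]))))
for s in sys.argv[9:]:
    t,ph=map(float,s.split(",")); print(s,rel(p,Rc,*held(t,ph)))
E
python3 st.py -.0021 .0256 .0003 -1.6 0 -8.7 1.0 .18 .95,.18 .9,.18 .85,.18 .8,.18 .75,.18 .7,.18 .65,.18 .6,.18 .55,.18 .5,.18
```

```text
6.65 {'back': np.float64(0.37), 'out': np.float64(-2.78), 'up': np.float64(-5.45)} mom [ 0.38 -0.84  0.  ] w 0.0198 dev [ 0.0001  0.0009 -0.    ] cmd-vs-held ([0.0006, 0.0001, 0.0001], [-0.0, -0.01, -0.04])
.95,.18 ([-0.0003, 0.0084, 0.0002], [-0.51, -0.01, -2.86])
.9,.18 ([-0.0007, 0.0167, 0.0003], [-1.03, -0.01, -5.67])
.85,.18 ([-0.0008, 0.025, 0.0003], [-1.54, -0.01, -8.49])
.8,.18 ([-0.0005, 0.0333, 0.0003], [-2.05, -0.01, -11.31])
.75,.18 ([0.0002, 0.0415, 0.0001], [-2.56, -0.01, -14.13])
.7,.18 ([0.0014, 0.0497, -0.0001], [-3.08, -0.01, -16.95])
.65,.18 ([0.0029, 0.0579, -0.0003], [-3.59, -0.01, -19.77])
.6,.18 ([0.0049, 0.0659, -0.0007], [-4.1, -0.01, -22.58])
.55,.18 ([0.0072, 0.0739, -0.0011], [-4.61, -0.0, -25.4])
.5,.18 ([0.0099, 0.0817, -0.0016], [-5.13, -0.0, -28.22])
```

Request:
{"method": "apply_moves", "body": {"commands": [{"travel": [-0.0005,0.0084,0.0002],"twist": [-0.5,0,-2.9],"claw": 0},{"travel": [-0.001,0.0167,0.0003],"twist": [-1.0,0,-5.7],"claw": 0},{"travel": [-0.0011,0.025,0.0003],"twist": [-1.5,0,-8.5],"claw": 0},{"travel": [-0.0008,0.0333,0.0003],"twist": [-2.1,0,-11.3],"claw": 0},{"travel": [-0.0001,0.0415,0.0001],"twist": [-2.6,0,-14.1],"claw": 0},{"travel": [0.0011,0.0497,-0.0001],"twist": [-3.1,0,-17],"claw": 0},{"travel": [0.0026,0.0579,-0.0003],"twist": [-3.6,0,-19.8],"claw": 0},{"travel": [0.0046,0.0659,-0.0007],"twist": [-4.1,0,-22.6],"claw": 0},{"travel": [0.0069,0.0739,-0.0011],"twist": [-4.6,0,-25.4],"claw": 0},{"travel": [0.0069,0.0739,-0.0011],"twist": [-4.6,0,-25.4],"claw": 0}]}}

```text
clock: 7.65
position: [0.5555, -0.0623, 0.1746]
tool_rot: [3.141, 0.181, 1.017]
force: [-3.3, -3.4, 1.2]
grip_width: 0.02
```

```bash
python3 st.py .0069 .0739 -.0011 -4.6 0 -25.4 .55 .18 .5,.18 .45,.18 .4,.18 .35,.18 .3,.18 .27,.18 .24,.18 .21,.18 .18,.18
```

```text
7.65 {'back': np.float64(-1.03), 'out': np.float64(4.58), 'up': np.float64(1.16)} mom [-0.47  0.4  -0.12] w 0.02 dev [-0.0008  0.0007 -0.    ] cmd-vs-held ([0.0003, 0.0001, -0.0], [-0.01, -0.01, -0.0])
.5,.18 ([-0.0006, 0.0084, 0.0002], [-0.53, -0.01, -2.82])
.45,.18 ([-0.0011, 0.0166, 0.0002], [-1.04, -0.01, -5.64])
.4,.18 ([-0.0012, 0.0249, 0.0003], [-1.55, -0.01, -8.46])
.35,.18 ([-0.0009, 0.0332, 0.0002], [-2.06, -0.01, -11.28])
.3,.18 ([-0.0002, 0.0415, 0.0001], [-2.58, -0.01, -14.1])
.27,.18 ([0.0005, 0.0464, -0.0], [-2.88, -0.01, -15.79])
.24,.18 ([0.0012, 0.0513, -0.0002], [-3.19, -0.01, -17.48])
.21,.18 ([0.0022, 0.0562, -0.0004], [-3.5, -0.0, -19.17])
.18,.18 ([0.0032, 0.0611, -0.0005], [-3.81, -0.0, -20.86])
```

Request:
{"method": "apply_moves", "body": {"commands": [{"travel": [-0.001,0.0084,0.0002],"twist": [-0.5,0,-2.8],"claw": 0},{"travel": [-0.0017,0.0166,0.0002],"twist": [-1.0,0,-5.6],"claw": 0},{"travel": [-0.0018,0.0249,0.0003],"twist": [-1.55,0,-8.5],"claw": 0},{"travel": [-0.0015,0.0332,0.0002],"twist": [-2.1,0,-11.3],"claw": 0},{"travel": [-0.0009,0.0415,0.0001],"twist": [-2.6,0,-14.1],"claw": 0},{"travel": [-0.0002,0.0464,0],"twist": [-2.9,0,-15.8],"claw": 0},{"travel": [0.0005,0.0513,-0.0002],"twist": [-3.2,0,-17.5],"claw": 0},{"travel": [0.0015,0.0562,-0.0004],"twist": [-3.5,0,-19.2],"claw": 0},{"travel": [0.0025,0.0611,-0.0005],"twist": [-3.8,0,-20.9],"claw": 0},{"travel": [0.0025,0.0611,-0.0005],"twist": [-3.8,0,-20.9],"claw": 0}]}}

```text
clock: 8.65
position: [0.6088, -0.0919, 0.1748]
tool_rot: [3.141, 0.181, 1.387]
force: [-0.8, -4.8, 3.6]
grip_width: 0.0197
```

```bash
python3 st.py .0025 .0611 -.0005 -3.8 0 -20.9 .18 .18 .16,.18 .14,.18 .12,.18 .1,.18 .08,.18 .06,.18 .04,.18 .02,.18
python3 - <<'E'
from h import *
from workcell import bot
f=bot.grab_frame("scene");im=f["frame"]
s=cv2.resize(im[120:270,190:340],(580,580),interpolation=cv2.INTER_CUBIC)
cv2.imwrite("pics/s9.png",s)
E
```

```text
8.65 {'back': np.float64(0.13), 'out': np.float64(4.9), 'up': np.float64(3.63)} mom [-1.03  0.2  -0.07] w 0.0197 dev [-0.0007  0.0004 -0.0002] cmd-vs-held ([0.0007, 0.0003, -0.0], [-0.01, -0.01, 0.04])
.16,.18 ([0.0003, 0.0036, 0.0], [-0.21, -0.01, -1.09])
.14,.18 ([-0.0001, 0.0069, 0.0001], [-0.42, -0.01, -2.22])
.12,.18 ([-0.0004, 0.0102, 0.0002], [-0.62, -0.01, -3.34])
.1,.18 ([-0.0006, 0.0135, 0.0002], [-0.83, -0.01, -4.47])
.08,.18 ([-0.0007, 0.0168, 0.0002], [-1.03, -0.01, -5.6])
.06,.18 ([-0.0008, 0.0201, 0.0002], [-1.24, -0.01, -6.73])
.04,.18 ([-0.0008, 0.0234, 0.0002], [-1.44, -0.01, -7.85])
.02,.18 ([-0.0008, 0.0267, 0.0002], [-1.65, -0.01, -8.98])
```

View pics/s9.png

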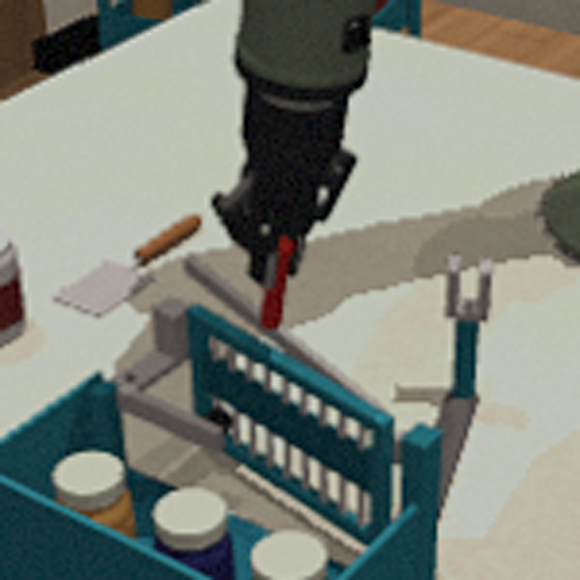

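The gate is nearly shut with the bar raised. In the crop, its tip at (190,262) is well above the lip at (172,315). I'll approach slowly and watch the force.

Request:
{"method": "apply_moves", "body": {"commands": [{"travel": [-0.0003,0.002,0],"twist": [-0.1,0,-0.6],"claw": 0},{"travel": [-0.0006,0.004,0],"twist": [-0.25,0,-1.2],"claw": 0},{"travel": [-0.0008,0.006,0.0001],"twist": [-0.35,0,-1.9],"claw": 0},{"travel": [-0.001,0.008,0.0001],"twist": [-0.5,0,-2.6],"claw": 0},{"travel": [-0.0012,0.01,0.0001],"twist": [-0.6,0,-3.3],"claw": 0},{"travel": [-0.0012,0.011,0.0001],"twist": [-0.65,0,-3.6],"claw": 0},{"travel": [-0.0012,0.011,0.0001],"twist": [-0.65,0,-3.6],"claw": 0}]}}

```text
clock: 9.4
position: [0.6192, -0.0949, 0.175]
tool_rot: [3.141, 0.181, 1.45]
force: [-2.1, -5.3, 3.3]
grip_width: 0.0196
```

```bash
python3 st.py -.0012 .011 .0001 -.65 0 -3.6 .115 .18 .1,.18 .09,.18 .08,.18 .07,.18 .06,.18 .05,.18 .04,.18 .02,.18
```

```text
9.4 {'back': np.float64(-1.49), 'out': np.float64(5.49), 'up': np.float64(3.27)} mom [-0.91  0.21 -0.05] w 0.0196 dev [-0.0006  0.0001 -0.0003] cmd-vs-held ([0.0008, 0.0, 0.0001], [-0.02, -0.01, -0.03])
.1,.18 ([0.0005, 0.0025, 0.0001], [-0.18, -0.01, -0.87])
.09,.18 ([0.0003, 0.0042, 0.0002], [-0.28, -0.01, -1.43])
.08,.18 ([0.0001, 0.0058, 0.0002], [-0.38, -0.01, -2.0])
.07,.18 ([-0.0, 0.0075, 0.0002], [-0.48, -0.01, -2.56])
.06,.18 ([-0.0002, 0.0091, 0.0002], [-0.59, -0.01, -3.13])
.05,.18 ([-0.0003, 0.0108, 0.0003], [-0.69, -0.01, -3.69])
.04,.18 ([-0.0004, 0.0124, 0.0003], [-0.79, -0.01, -4.25])
.02,.18 ([-0.0006, 0.0157, 0.0003], [-1.0, -0.01, -5.38])
```

Request:
{"method": "apply_moves", "body": {"commands": [{"travel": [-0.0003,0.001,0],"twist": [-0.05,0,-0.3],"claw": 0},{"travel": [-0.0004,0.002,0],"twist": [-0.1,0,-0.65],"claw": 0},{"travel": [-0.0004,0.003,0.0001],"twist": [-0.2,0,-1.0],"claw": 0},{"travel": [-0.0005,0.004,0.0001],"twist": [-0.25,0,-1.35],"claw": 0},{"travel": [-0.0006,0.004,0.0001],"twist": [-0.25,0,-1.35],"claw": 0}]}}

```text
clock: 9.9
position: [0.6232, -0.096, 0.1749]
tool_rot: [3.141, 0.181, 1.475]
force: [-1.4, -5.1, 2.9]
grip_width: 0.0194
```

```bash
python3 st.py -.0006 .004 .0001 -.25 0 -1.35 .091 .18 .08,.18 .07,.18 .06,.18 .05,.18 .04,.18 .02,.18
```

```text
9.9 {'back': np.float64(-0.9), 'out': np.float64(5.21), 'up': np.float64(2.94)} mom [-0.93  0.15 -0.04] w 0.0194 dev [-0.0005  0.0002 -0.0002] cmd-vs-held ([0.0009, 0.0, 0.0], [-0.02, -0.01, -0.03])
.08,.18 ([0.0007, 0.0018, 0.0001], [-0.13, -0.01, -0.65])
.07,.18 ([0.0005, 0.0035, 0.0001], [-0.23, -0.01, -1.21])
.06,.18 ([0.0003, 0.0051, 0.0002], [-0.34, -0.01, -1.78])
.05,.18 ([0.0001, 0.0068, 0.0002], [-0.44, -0.01, -2.34])
.04,.18 ([-0.0, 0.0084, 0.0002], [-0.54, -0.01, -2.9])
.02,.18 ([-0.0002, 0.0117, 0.0003], [-0.75, -0.01, -4.03])
```

Request:
{"method": "apply_moves", "body": {"commands": [{"travel": [-0.0003,0.001,0],"twist": [-0.05,0,-0.35],"claw": 0},{"travel": [-0.0005,0.002,0.0001],"twist": [-0.15,0,-0.7],"claw": 0},{"travel": [-0.0007,0.003,0.0001],"twist": [-0.2,0,-1.05],"claw": 0},{"travel": [-0.0007,0.003,0.0001],"twist": [-0.2,0,-1.05],"claw": 0}]}}

```text
clock: 10.3
position: [0.6262, -0.0967, 0.1749]
tool_rot: [3.141, 0.18, 1.494]
force: [-0.3, -5.0, 2.6]
grip_width: 0.0195
```

```bash
python3 st.py -.0007 .003 .0001 -.2 0 -1.05 .073 .18 .06,.18 .05,.18 .04,.18 .03,.18 .02,.18
```

```text
10.3 {'back': np.float64(0.08), 'out': np.float64(5.0), 'up': np.float64(2.57)} mom [-0.86  0.13 -0.01] w 0.0195 dev [-0.0003  0.0002 -0.0002] cmd-vs-held ([0.0012, -0.0, 0.0], [-0.0, -0.01, 0.01])
.06,.18 ([0.001, 0.0021, 0.0001], [-0.14, -0.01, -0.73])
.05,.18 ([0.0008, 0.0038, 0.0001], [-0.24, -0.01, -1.29])
.04,.18 ([0.0006, 0.0054, 0.0001], [-0.34, -0.01, -1.85])
.03,.18 ([0.0004, 0.0071, 0.0002], [-0.44, -0.01, -2.42])
.02,.18 ([0.0003, 0.0087, 0.0002], [-0.55, -0.01, -2.98])
```

Request:
{"method": "apply_moves", "body": {"commands": [{"travel": [-0.0003,0.001,0],"twist": [-0.05,0,-0.35],"claw": 0},{"travel": [-0.0005,0.002,0.0001],"twist": [-0.15,0,-0.7],"claw": 0},{"travel": [-0.0007,0.003,0.0001],"twist": [-0.2,0,-1.0],"claw": 0},{"travel": [-0.0007,0.003,0.0001],"twist": [-0.2,0,-1.0],"claw": 0}]}}

```text
clock: 10.7
position: [0.6292, -0.0974, 0.1748]
tool_rot: [3.141, 0.18, 1.512]
force: [-0.0, -4.8, 2.6]
grip_width: 0.0196
```

```bash
python3 st.py -.0007 .003 .0001 -.2 0 -1.0 .055 .18 .04,.18 .03,.18 .02,.18 .01,.18 0,.18
```

```text
10.7 {'back': np.float64(0.27), 'out': np.float64(4.81), 'up': np.float64(2.59)} mom [-0.79  0.13 -0.06] w 0.0196 dev [-0.0001  0.0003 -0.0001] cmd-vs-held ([0.0016, -0.0, -0.0], [0.01, -0.01, -0.01])
.04,.18 ([0.0012, 0.0025, 0.0], [-0.14, -0.01, -0.85])
.03,.18 ([0.0011, 0.0041, 0.0001], [-0.24, -0.01, -1.42])
.02,.18 ([0.0009, 0.0058, 0.0001], [-0.35, -0.01, -1.98])
.01,.18 ([0.0007, 0.0074, 0.0001], [-0.45, -0.01, -2.54])
0,.18 ([0.0006, 0.0091, 0.0002], [-0.55, -0.01, -3.11])
```

Request:
{"method": "apply_moves", "body": {"commands": [{"travel": [-0.0001,0.001,0],"twist": [-0.05,0,-0.35],"claw": 0},{"travel": [-0.0001,0.002,0],"twist": [-0.1,0,-0.7],"claw": 0},{"travel": [-0.0001,0.002,0],"twist": [-0.1,0,-0.7],"claw": 0}]}}

```text
clock: 11.0
position: [0.6312, -0.0978, 0.1749]
tool_rot: [3.141, 0.18, 1.525]
force: [-1.0, -4.8, 2.5]
grip_width: 0.0198
```

```bash
python3 st.py -.0001 .002 .0 -.1 0 -.7 .043 .18
```

```text
11.0 {'back': np.float64(-0.77), 'out': np.float64(4.86), 'up': np.float64(2.48)} mom [-0.94  0.07 -0.  ] w 0.0198 dev [-0.0002  0.0003 -0.0002] cmd-vs-held ([0.0014, -0.0, 0.0], [-0.01, -0.01, 0.02])
```

Request:
{"method": "apply_moves", "body": {"commands": [{"travel": [0,0.001,0],"twist": [-0.05,0,-0.35],"claw": 0},{"travel": [0,0.002,0],"twist": [-0.1,0,-0.7],"claw": 0},{"travel": [0,0.002,0],"twist": [-0.1,0,-0.7],"claw": 0}]}}

```text
clock: 11.3
position: [0.6332, -0.098, 0.1749]
tool_rot: [-3.141, 0.18, 1.537]
force: [-1.5, -5.8, 4.5]
grip_width: 0.0199
```

```bash
python3 st.py 0 .002 .0 -.1 0 -.7 .031 .18
```

```text
11.3 {'back': np.float64(-1.29), 'out': np.float64(5.82), 'up': np.float64(4.55)} mom [-1.05  0.12 -0.03] w 0.0199 dev [-0.0004  0.0003 -0.0002] cmd-vs-held ([0.0012, -0.0, 0.0001], [-0.03, -0.01, 0.04])
```

Request:
{"method": "apply_moves", "body": {"commands": [{"travel": [-0.0002,0.001,0],"twist": [-0.05,0,-0.35],"claw": 0},{"travel": [-0.0003,0.002,0],"twist": [-0.1,0,-0.7],"claw": 0},{"travel": [-0.0003,0.002,0],"twist": [-0.1,0,-0.7],"claw": 0}]}}

```text
clock: 11.6
position: [0.6347, -0.0985, 0.1748]
tool_rot: [-3.14, 0.18, 1.55]
force: [-3.7, -5.0, 4.1]
grip_width: 0.0199
```

```bash
python3 st.py -.0003 .002 .0 -.1 0 -.7 .019 .18;python3 - <<'E'
from h import *
from workcell import bot
f=bot.grab_frame("scene");im=f["frame"]
s=cv2.resize(im[150:250,200:310],(660,600),interpolation=cv2.INTER_CUBIC)
cv2.imwrite("pics/s10.png",s)
E
```

```text
11.6 {'back': np.float64(-3.64), 'out': np.float64(5.06), 'up': np.float64(4.06)} mom [-1.1   0.76 -0.22] w 0.0199 dev [-0.0004 -0.0002  0.    ] cmd-vs-held ([0.0012, -0.0, 0.0001], [-0.06, -0.01, 0.06])
```

View pics/s10.png

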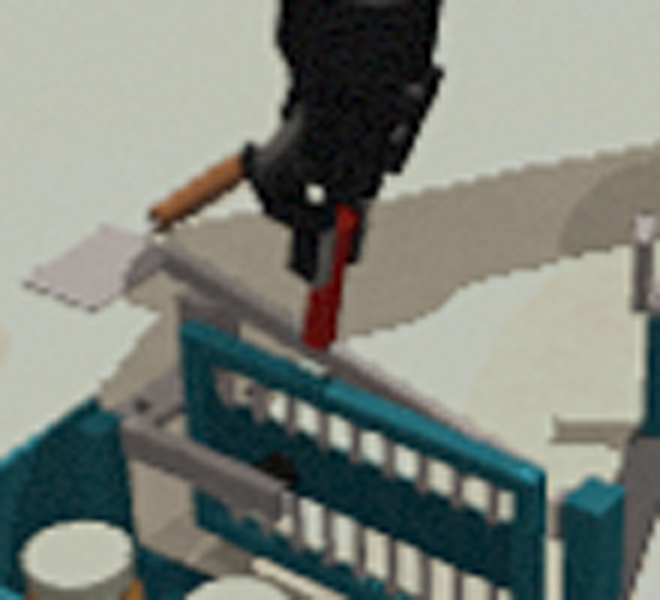

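The force towards the front is rising (-3.6 N) and the buffer at (280,470) is against the gate. I'll press on in 1 mm steps.

Request:
{"method": "apply_moves", "body": {"commands": [{"travel": [0,0.0005,0],"twist": [0,0,-0.2],"claw": 0},{"travel": [0,0.001,0],"twist": [-0.05,0,-0.35],"claw": 0},{"travel": [0,0.001,0],"twist": [-0.05,0,-0.35],"claw": 0},{"travel": [0,0.001,0],"twist": [-0.05,0,-0.35],"claw": 0}]}}

```text
clock: 12.05
position: [0.6354, -0.0987, 0.1747]
tool_rot: [-3.139, 0.181, 1.555]
force: [-6.1, -6.4, 4.1]
grip_width: 0.0195
```

```bash
python3 st.py 0 .001 .0 -.05 0 -.35 .015 .18
```

```text
12.05 {'back': np.float64(-5.98), 'out': np.float64(6.46), 'up': np.float64(4.06)} mom [-1.17  1.13 -0.32] w 0.0195 dev [-0.0006 -0.0005  0.0001] cmd-vs-held ([0.0011, -0.0004, 0.0001], [-0.05, -0.01, 0.19])
```

Request:
{"method": "apply_moves", "body": {"commands": [{"travel": [0,0.0005,0],"twist": [0,0,-0.15],"claw": 0},{"travel": [0,0.001,0],"twist": [-0.05,0,-0.3],"claw": 0},{"travel": [0,0.0015,0],"twist": [-0.05,0,-0.3],"claw": 0},{"travel": [0,0.0015,0],"twist": [-0.05,0,-0.3],"claw": 0}]}}

```text
clock: 12.45
position: [0.6364, -0.0989, 0.1746]
tool_rot: [-3.138, 0.181, 1.561]
force: [-9.0, -7.3, 5.5]
grip_width: 0.0197
```

```bash
python3 st.py 0 .0015 .0 -.05 0 -.3 .008 .18
```

```text
12.45 {'back': np.float64(-8.89), 'out': np.float64(7.44), 'up': np.float64(5.47)} mom [-1.35  1.77 -0.39] w 0.0197 dev [-0.0008 -0.001   0.0002] cmd-vs-held ([0.001, -0.0007, 0.0002], [-0.07, -0.01, 0.09])
```

Request:
{"method": "apply_moves", "body": {"commands": [{"travel": [-0.0004,0.0003,0],"twist": [0,0,0],"claw": 0},{"travel": [-0.0008,0.0006,0],"twist": [0,0,0],"claw": 0},{"travel": [-0.0008,0.0006,0],"twist": [0,0,0],"claw": 0}]}}

```text
clock: 12.75
position: [0.6367, -0.0992, 0.1745]
tool_rot: [-3.137, 0.18, 1.561]
force: [-9.6, -4.6, 3.1]
grip_width: 0.0198
```

```bash
python3 st.py -.0008 .0006 .0 0 0 0 .008 .18
python3 - <<'E'
from h import *
a=held(.008,.18)
for ph in (.16,.14,.12,.1,.08,.06,.04,.02,0): print(ph,rel(*a,*held(.008,ph)))
E
```

```text
12.75 {'back': np.float64(-9.53), 'out': np.float64(4.74), 'up': np.float64(3.11)} mom [-0.83  1.96 -0.36] w 0.0198 dev [-0.0003 -0.0013  0.0005] cmd-vs-held ([0.0018, -0.0013, 0.0002], [-0.07, -0.01, 0.09])
0.16 ([-0.0005, 0.0, 0.0022], [0.0, 1.15, -0.0])
0.14 ([-0.0009, 0.0, 0.0044], [0.0, 2.29, -0.0])
0.12 ([-0.0012, 0.0, 0.0067], [0.0, 3.44, -0.0])
0.1 ([-0.0016, 0.0, 0.0089], [0.01, 4.58, 0.0])
0.08 ([-0.0018, 0.0, 0.0111], [0.01, 5.73, -0.0])
0.06 ([-0.0021, 0.0, 0.0134], [0.01, 6.88, -0.0])
0.04 ([-0.0023, 0.0, 0.0157], [0.01, 8.02, -0.0])
0.02 ([-0.0024, 0.0, 0.0179], [0.01, 9.17, 0.0])
0 ([-0.0025, 0.0, 0.0202], [0.01, 10.31, 0.0])
```

Pressing at 9.5 N, which is in the right band. Lowering to about 0.08 first, then checking.

Request:
{"method": "apply_moves", "body": {"commands": [{"travel": [-0.0003,0,0.0011],"twist": [0,0.6,0],"claw": 0},{"travel": [-0.0005,0,0.0022],"twist": [0,1.15,0],"claw": 0},{"travel": [-0.0007,0,0.0033],"twist": [0,1.7,0],"claw": 0},{"travel": [-0.0009,0,0.0044],"twist": [0,2.3,0],"claw": 0},{"travel": [-0.0012,0,0.0067],"twist": [0,3.4,0],"claw": 0},{"travel": [-0.0012,0,0.0067],"twist": [0,3.4,0],"claw": 0}]}}

```text
clock: 13.35
position: [0.6365, -0.102, 0.1677]
tool_rot: [-3.137, 0.12, 1.56]
force: [-10.1, -4.3, 2.1]
grip_width: 0.0197
```

```bash
python3 st.py -.0012 0 .0067 0 3.4 0 .008 .12
```

```text
13.35 {'back': np.float64(-10.05), 'out': np.float64(4.42), 'up': np.float64(2.13)} mom [-0.87  1.94 -0.26] w 0.0197 dev [-0.0006 -0.0015  0.0009] cmd-vs-held ([0.0017, -0.0013, 0.0002], [-0.07, 0.03, 0.09])
```

Request:
{"method": "apply_moves", "body": {"commands": [{"travel": [-0.0002,0,0.0011],"twist": [0,0.6,0],"claw": 0},{"travel": [-0.0004,0,0.0022],"twist": [0,1.15,0],"claw": 0},{"travel": [-0.0005,0,0.0033],"twist": [0,1.7,0],"claw": 0},{"travel": [-0.0006,0,0.0045],"twist": [0,2.3,0],"claw": 0},{"travel": [-0.0006,0,0.0045],"twist": [0,2.3,0],"claw": 0}]}}

```text
clock: 13.85
position: [0.6365, -0.1032, 0.1635]
tool_rot: [-3.137, 0.081, 1.56]
force: [-9.8, -6.2, 2.7]
grip_width: 0.02
```

```bash
python3 st.py -.0006 0 .0045 0 2.3 0 .008 .08;python3 - <<'E'
from h import *
from workcell import bot
f=bot.grab_frame("scene");im=f["frame"]
s=cv2.resize(im[150:250,200:310],(660,600),interpolation=cv2.INTER_CUBIC)
cv2.imwrite("pics/s11.png",s)
E
```

```text
13.85 {'back': np.float64(-9.75), 'out': np.float64(6.28), 'up': np.float64(2.67)} mom [-1.13  2.   -0.16] w 0.02 dev [-0.0008 -0.0014  0.0007] cmd-vs-held ([0.0014, -0.0013, 0.0002], [-0.07, 0.02, 0.09])
```

View pics/s11.png

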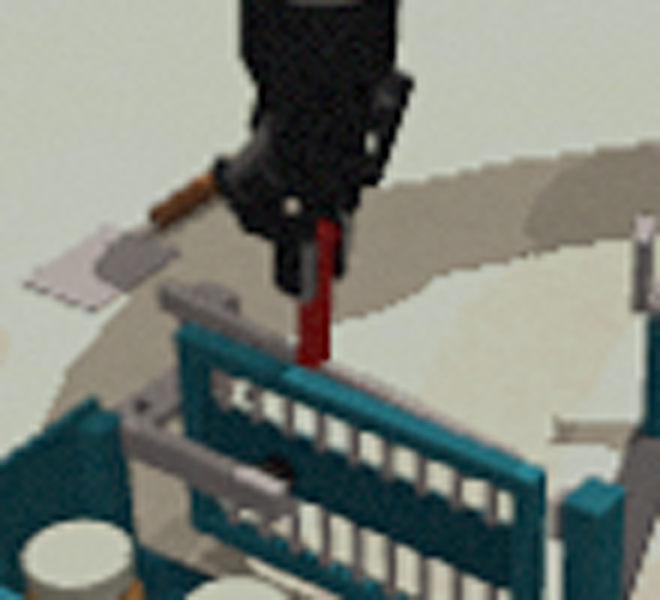

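Request:
{"method": "apply_moves", "body": {"commands": [{"travel": [-0.0004,0,0.0012],"twist": [0,0.6,0],"claw": 0},{"travel": [-0.0008,0,0.0023],"twist": [0,1.15,0],"claw": 0},{"travel": [-0.0012,0,0.0034],"twist": [0,1.75,0],"claw": 0},{"travel": [-0.0014,0,0.0046],"twist": [0,2.3,0],"claw": 0},{"travel": [-0.0014,0,0.0046],"twist": [0,2.3,0],"claw": 0}]}}

```text
clock: 14.4
position: [0.6365, -0.1046, 0.1588]
tool_rot: [-3.137, 0.04, 1.56]
force: [-10.6, -4.3, 1.1]
grip_width: 0.0196
```

```bash
python3 st.py -.0014 0 .0046 0 2.3 0 .008 .04
```

```text
14.4 {'back': np.float64(-10.6), 'out': np.float64(4.41), 'up': np.float64(1.12)} mom [-0.86  1.93 -0.06] w 0.0196 dev [-0.0004 -0.0014  0.0008] cmd-vs-held ([0.002, -0.0013, 0.0001], [-0.07, 0.01, 0.08])
```

Request:
{"method": "apply_moves", "body": {"commands": [{"travel": [-0.0001,-0.0001,0.0012],"twist": [0,0.6,0],"claw": 0},{"travel": [-0.0002,-0.0002,0.0023],"twist": [0,1.15,0],"claw": 0},{"travel": [-0.0003,-0.0002,0.0033],"twist": [0,1.7,0],"claw": 0},{"travel": [-0.0003,-0.0002,0.004],"twist": [0,2.1,0],"claw": 0},{"travel": [-0.0003,-0.0002,0.004],"twist": [0,2.1,0],"claw": 0}]}}

```text
clock: 14.9
position: [0.6365, -0.1052, 0.1552]
tool_rot: [-3.137, 0.004, 1.56]
force: [-10.6, -5.9, 1.9]
grip_width: 0.0199
```

```bash
python3 st.py -.0003 -.0002 .004 0 2.1 0 .008 .003;python3 - <<'E'
from h import *
from workcell import bot
f=bot.grab_frame("scene");im=f["frame"]
s=cv2.resize(im[150:250,200:310],(660,600),interpolation=cv2.INTER_CUBIC)
cv2.imwrite("pics/s12.png",s)
E
```

```text
14.9 {'back': np.float64(-10.51), 'out': np.float64(6.03), 'up': np.float64(1.95)} mom [-1.16  1.86 -0.04] w 0.0199 dev [-0.0006 -0.0012  0.0004] cmd-vs-held ([0.0014, -0.0011, 0.0003], [-0.07, 0.03, 0.08])
```

View pics/s12.png

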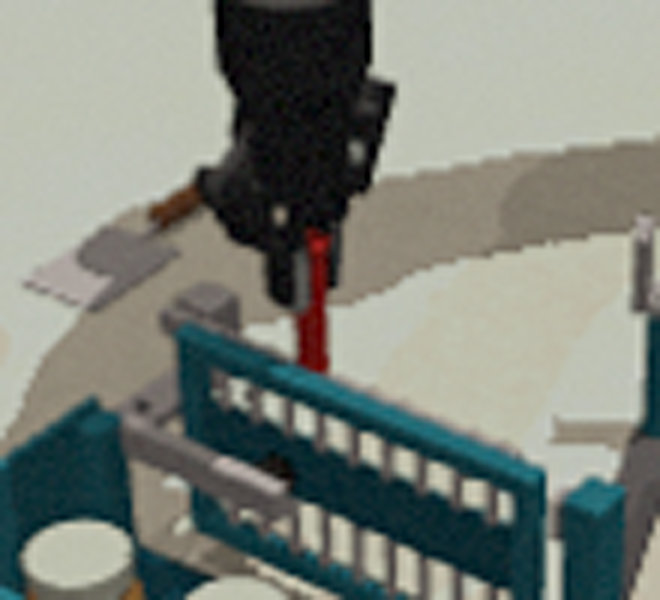

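The bar lies level between the gate and the lip, with no upward reaction. I'll ease off, then open and retreat straight up.

Request:
{"method": "apply_moves", "body": {"commands": [{"travel": [0,-0.0005,0.0003],"twist": [0,0,0],"claw": 0},{"travel": [0,-0.001,0.0003],"twist": [0,0,0],"claw": 0},{"travel": [0,-0.0015,0.0003],"twist": [0,0,0],"claw": 0},{"travel": [0,-0.002,0.0003],"twist": [0,0,0],"claw": 0},{"travel": [0,-0.0025,0.0003],"twist": [0,0,0],"claw": 0},{"travel": [0,-0.0025,0.0003],"twist": [0,0,0],"claw": 0}]}}

```text
clock: 15.55
position: [0.6352, -0.105, 0.1553]
tool_rot: [-3.14, 0.004, 1.56]
force: [-1.4, -5.4, -0.3]
grip_width: 0.0202
```

```bash
python3 st.py 0 -.0025 .0003 0 0 0 .008 .003
```

```text
15.55 {'back': np.float64(-1.33), 'out': np.float64(5.37), 'up': np.float64(-0.26)} mom [-1.19  0.27 -0.1 ] w 0.0202 dev [-0.0004 -0.      0.0001] cmd-vs-held ([0.0014, 0.0014, 0.0], [-0.07, 0.03, 0.08])
```

The knob force fell to about 1 N after only 1.3 mm of travel, so the lip is now holding the gate. Opening.

Request:
{"method": "apply_moves", "body": {"commands": [{"travel": [0,0,0],"twist": [0,0,0],"claw": 0.025},{"travel": [0,0,0],"twist": [0,0,0],"claw": 0.032},{"travel": [0,0,0],"twist": [0,0,0],"claw": 0.04},{"travel": [0,0,0],"twist": [0,0,0],"claw": 0.05},{"travel": [0,0,0],"twist": [0,0,0],"claw": 0.05},{"travel": [0,0,-0.01],"twist": [0,0,0],"claw": 0.05},{"travel": [0,0,-0.03],"twist": [0,0,0],"claw": 0.05}]}}

```text
clock: 16.25
position: [0.6347, -0.1044, 0.1852]
tool_rot: [-3.138, 0.003, 1.561]
force: [0.5, -1.3, 1.2]
grip_width: 0.0499
```

Request:
{"method": "apply_moves", "body": {"commands": [{"travel": [0,0,-0.03],"twist": [0,0,0],"claw": 0.05},{"travel": [0,0,-0.06],"twist": [0,0,0],"claw": 0.05},{"travel": [0,0,-0.09],"twist": [0,0,0],"claw": 0.05},{"travel": [0,0,-0.12],"twist": [0,0,0],"claw": 0.05},{"travel": [-0.0,-0.03,-0.13],"twist": [0,0,0],"claw": 0.05},{"travel": [0.0,-0.07,-0.13],"twist": [0,0,0],"claw": 0.05},{"travel": [0.0,-0.1,-0.13],"twist": [0,0,0],"claw": 0.05},{"travel": [0,-0.12,-0.13],"twist": [0,0,0],"claw": 0.05},{"travel": [0,-0.12,-0.13],"twist": [0,0,0],"claw": 0.05}]}}

```text
clock: 17.15
position: [0.5138, -0.1031, 0.3169]
tool_rot: [-3.141, 0.005, 1.56]
force: [1.5, -1.5, 1.1]
grip_width: 0.0502
```

Run:
```python
from h import *
import pickle
from workcell import bot
o=bot.observe();print(o["position"],o["force"],o["clock"])
d=pickle.load(open("f0.pkl","rb"))
f=bot.grab_frame("scene");g=bot.grab_frame("top")
cv2.imwrite("pics/s13.png",cv2.resize(f["frame"][150:250,200:310],(660,600),interpolation=cv2.INTER_CUBIC))
cv2.imwrite("pics/t13.png",cv2.resize(g["frame"][70:220,220:370],(590,590),interpolation=cv2.INTER_CUBIC))
cv2.imwrite("pics/t13f.png",g["frame"])
m=redc(g["frame"]);m[:150]=0;m[260:]=0;m[:,:255]=0;m[:,340:]=0
ys,xs=np.nonzero(m);k=atz(g,(xs.mean(),ys.mean()),.215);print(len(xs),k)
h=np.array([M["hx"],M["hy"]]);v=k[:2]-h
print("gate th est",np.arctan2(-v[0],-v[1])-np.arctan2(.022,.17)+M["yaw"],np.hypot(*v))
```

```text
[ 0.51382168 -0.10312386  0.31694583] [ 1.51758025 -1.52546882  1.08794552] 17.15
10 [ 0.63809837 -0.10323335  0.215     ]
gate th est 0.0030313921307512943 0.17176693044753638
```

View pics/s13.png

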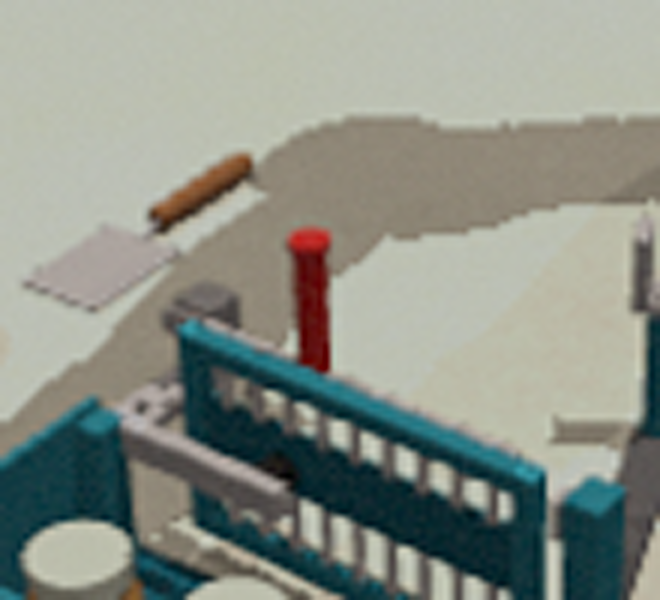

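View pics/t13.png

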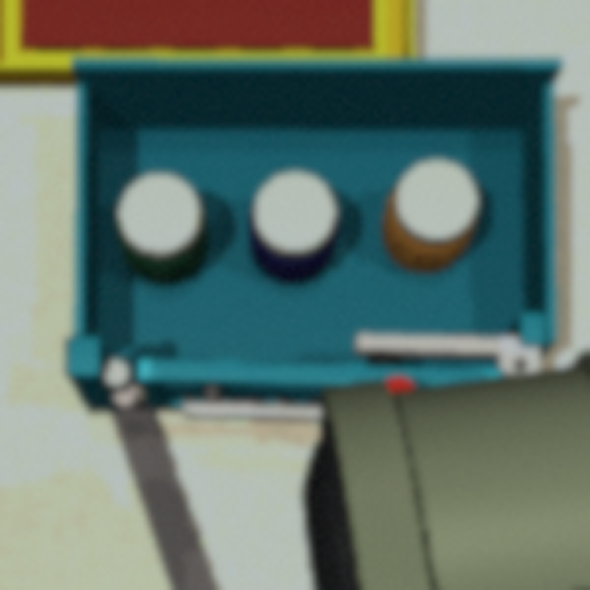

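The gate is shut and has stayed put, and the knob is upright. The arm hides the lip in the top view, so I'll back away and check it.

Request:
{"method": "apply_moves", "body": {"commands": [{"travel": [0,-0.02,0],"twist": [0,0,0],"claw": 0.05},{"travel": [0.02,-0.04,-0.01],"twist": [0,0,0],"claw": 0.05},{"travel": [0.05,-0.06,-0.02],"twist": [0,0,0],"claw": 0.05},{"travel": [0.09,-0.08,-0.03],"twist": [0,0,0],"claw": 0.05},{"travel": [0.13,-0.09,-0.03],"twist": [0,0,0],"claw": 0.05},{"travel": [0.17,-0.09,-0.03],"twist": [0,0,0],"claw": 0.05},{"travel": [0.21,-0.09,-0.03],"twist": [0,0,0],"claw": 0.05},{"travel": [0.23,-0.09,-0.03],"twist": [0,0,0],"claw": 0.05},{"travel": [0.23,-0.09,-0.03],"twist": [0,0,0],"claw": 0.05}]}}

```text
clock: 18.15
position: [0.428, 0.1316, 0.3452]
tool_rot: [-3.14, 0.002, 1.566]
force: [-0.0, -0.0, 0.4]
grip_width: 0.0498
```

Run:
```python
from h import *
import pickle
from workcell import bot
o=bot.observe();print(o["position"],o["force"],o["clock"])
g=bot.grab_frame("top");f=bot.grab_frame("scene")
cv2.imwrite("pics/t14.png",cv2.resize(g["frame"][70:220,220:370],(590,590),interpolation=cv2.INTER_CUBIC))
cv2.imwrite("pics/s14.png",f["frame"])
m=redc(g["frame"]);m[:150]=0;m[260:]=0;m[:,:255]=0;m[:,340:]=0
ys,xs=np.nonzero(m);k=atz(g,(xs.mean(),ys.mean()),.215);print(len(xs),k)
h=np.array([M["hx"],M["hy"]]);v=k[:2]-h
print("gate th est",np.arctan2(-v[0],-v[1])-np.arctan2(.022,.17)+M["yaw"],np.hypot(*v))
```

```text
[0.42804673 0.13159269 0.34524739] [-0.02991437 -0.03016623  0.38778486] 18.15
63 [ 0.63142032 -0.10167292  0.215     ]
gate th est 0.04290531756167562 0.17124693407074534
```

View pics/t14.png

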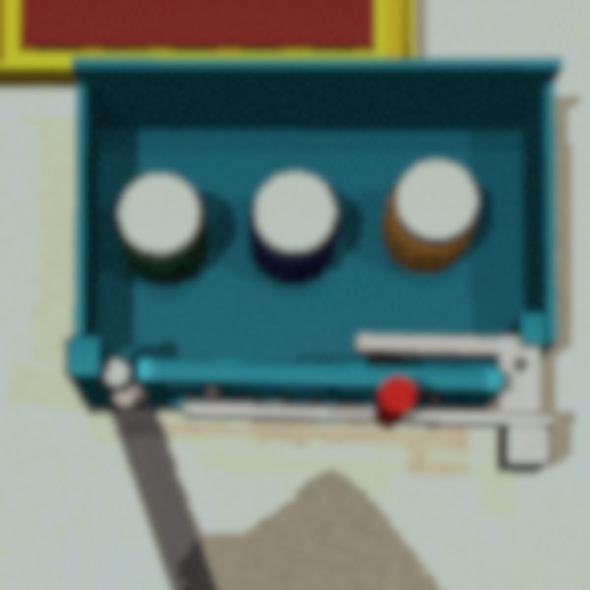

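View pics/s14.png

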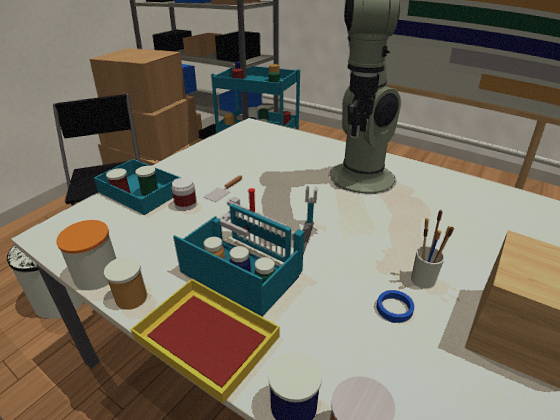

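The top view shows the bar crossing at (555,415), just behind the lip block at (500–548, 425–468). The knob is where it should be for a level bar. The jars, scraper, tape and pot look unmoved, and the arm is clear. I'm handing in.

Run:
```python
from workcell import bot
print(bot.job_done())
```

```text
the job is handed in; nothing more can be done
None
```

The gate is shut and latched, and I handed the job in at about 18 s. The hand-in reports no verdict, so this rests on my own checks.

**What I did:** I pinched the red knob, lifted the bar about 0.18 rad out of the fork and swung the gate shut. I felt the rubber buffer and pressed to 9.5–10.6 N at the knob. I then lowered the bar behind the lip, eased off, opened the gripper and backed away.

**Last checks:**
- **Lip holding the gate:** easing off dropped the force at the knob from 10.5 N to about 1.3 N in only 1.3 mm of travel.
- **Bar and gate position:** after release, the top picture shows the bar just behind the lip. The gate is at about 0.04 rad by camera (limit 0.066), give or take about 0.012, and the bar looks level.
- **Surroundings:** the jars, scraper, tape and pot look unmoved by eye; I did not measure them. The arm is clear, with tool force near zero.

**What disagreed:**
- **Finger height:** the fingers looked about 25–30 mm higher in the pictures than the reported tool position. The forces during the lift fitted the reported position, so I went by that.
- **Sideways force:** early in the lift the force along the gate (in line with the hinge) reached about 15 N at the knob before I corrected it, and afterwards it stayed around 5–7 N.
- **Gate angle:** the arm's own model put the gate about 0.02–0.03 rad more closed than the final picture. An earlier picture, partly hidden by the arm, read 0.003 rad.

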